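Load and close the sample rack on the porch bench

TASK

Get the sample rack on the porch bench ready to travel. If a thermometer or a pocket torch has been left lying in the rack, take it out and put it in the metal kit tray; tuck every slim white sample case flat on the rack's board, side by side and pointing straight in, about half its length under the propped heavy panel. Only when all that is done, work the wedge backward out from under the panel in small tugs, so that the panel comes down gently onto the cases (never lift the panel or let it slam), and lay the wedge in the kit tray, leaving the bottle, the roll of tape and any other things on the bench alone.

Things in the scene. Friction and masses are not known exactly. Their poses are not given: they have to be found in the camera images.
- rack: The sample rack: a plywood board 310 (its x) by 380 (its y) by 12 mm, fixed to the bench; its front (-x) faces the robot, its yaw varies. Origin: centre of the board's underside. Two steel brackets, 45 mm high, stand on it at the far corners.
- rack_edge (a point): Point on the top face of the rack's board (12 mm above the bench), on its centre line, straight below the panel's near lower edge when the panel is level. Axes: x away from the robot, in under the panel; y left along the edge; z up. The board reaches 110 mm in front of it and 190 mm to either side; the panel covers 175 mm to either side and 170 mm behind.
- panel (a joint): Heavy wooden panel, 2.4 kg, 170 by 350 mm, 14 mm thick, a 16 mm high steel bar on top, hinged along its far edge, held down only by its weight (12 N at the near edge). Angle in rad, growing as it rises: 0 = level, lying on the cases, underside 12 mm above the board; about 0.13 at the start, propped by the wedge, near lower edge 34 mm above the board; -0.03 = lowest, nothing under it.
- wedge_grip (a point): Middle of the wedge's blunt fat end (a block 30 mm long, 30 wide, 40 high), 15 mm from its near face, 20 mm above its underside. Wooden wedge, 130 long, 30 wide, 90 g, on the rack's board, x towards its thin tip (6 high, 115 mm from this point) in under the panel. The panel's edge bears on its slope, at the start 34 mm beyond this point; drawn back 65 mm (about 10 N) it comes free, 82 mm clear.
- case1_c (a point): Slim white plastic sample case 1, a flat closed box 100 mm long (x) by 26 mm wide (y) by 12 mm high, 35 g, same at both ends; at the start lying flat on the bench to the robot's left. The point is its centre, 6 mm above its underside. Three to five cases are present; the others are absent. Under the propped panel a case slides freely.
- case2_c (a point): Slim white plastic sample case 2, a flat closed box 100 mm long (x) by 26 mm wide (y) by 12 mm high, 35 g, same at both ends; at the start lying flat on the bench to the robot's left. The point is its centre, 6 mm above its underside. Three to five cases are present; the others are absent. Under the propped panel a case slides freely.
- case3_c (a point): Slim white plastic sample case 3, a flat closed box 100 mm long (x) by 26 mm wide (y) by 12 mm high, 35 g, same at both ends; at the start lying flat on the bench to the robot's left. The point is its centre, 6 mm above its underside. Three to five cases are present; the others are absent. Under the propped panel a case slides freely.
- case4_c (a point): Slim white plastic sample case 4, a flat closed box 100 mm long (x) by 26 mm wide (y) by 12 mm high, 35 g, same at both ends; at the start lying flat on the bench to the robot's left. The point is its centre, 6 mm above its underside. Three to five cases are present; the others are absent. Under the propped panel a case slides freely.
- case5_c (a point): Slim white plastic sample case 5, a flat closed box 100 mm long (x) by 26 mm wide (y) by 12 mm high, 35 g, same at both ends; at the start lying flat on the bench to the robot's left. The point is its centre, 6 mm above its underside. Three to five cases are present; the others are absent. Under the propped panel a case slides freely.
- thermo_c (a point): Grey clinical thermometer, a stick 120 mm long (x; thin metal tip at +x) by 18 wide by 16 high, 30 g, thicker than the cases. The point is its centre, 8 mm above its underside. Absent in some starts; else it lies on the rack's board left of the wedge, its tip end in under the panel, about 60 mm of its thick end sticking out in front.
- torch_c (a point): Black flat pocket torch, 120 mm long (x; lamp end at +x) by 18 wide by 16 high, 40 g, thicker than the cases. The point is its centre, 8 mm above its underside. Absent in most starts (never there together with the thermometer); else it lies on the rack's board right of the wedge, half of it in under the panel, about 60 mm sticking out in front.
- tray: Open metal kit tray fixed on the bench to the robot's right, 190 mm (x) by 140 mm (y) outside, walls 4 mm thick and 30 mm high, floor 4 mm thick. Origin: centre of its underside. There is room for the wedge and one stray item side by side, lying along its x.
- gel: Bystander: a hand-gel bottle, 54 mm across and 130 mm high, standing beyond the tray. Origin: centre of its underside.
- plasters: Bystander: a small carton of plasters, 80 by 50 by 30 mm, at the far left; absent in most starts. Origin: centre of its underside.
- tape: Bystander: a roll of paper tape, 64 mm across and 25 mm high, beyond the cases. Origin: centre of its underside.
Not all that is in view belongs to the job. Leave any red or turquoise look-alike of the part that bears case5_c alone.

How it is judged:
On the way, in this order (a step that is already met when the one before it is completed fails the run):
1. with the panel still propped, every case is tucked under it and the thermometer or torch found in the rack is in the tray (x of case1_c in the frame of rack_edge between -0.015 and 0.1 m and y of case1_c in the frame of rack_edge between -0.175 and 0.175 m and z of each of case1_c, case2_c, case3_c, case4_c, case5_c in the frame of rack_edge below 0.012 m and angle between the x axis of each of case1_c, case2_c, case3_c, case4_c, case5_c and the x axis of rack_edge, either way round below 0.35 rad and angle between each of case1_c, case2_c, case3_c, case4_c, case5_c's own x axis and vertical above 1.42 rad and x of case2_c in the frame of rack_edge between -0.015 and 0.1 m and y of case2_c in the frame of rack_edge between -0.175 and 0.175 m and x of case3_c in the frame of rack_edge between -0.015 and 0.1 m and y of case3_c in the frame of rack_edge between -0.175 and 0.175 m and x of case4_c in the frame of rack_edge between -0.015 and 0.1 m and y of case4_c in the frame of rack_edge between -0.175 and 0.175 m and x of case5_c in the frame of rack_edge between -0.015 and 0.1 m and y of case5_c in the frame of rack_edge between -0.175 and 0.175 m and x of thermo_c in the frame of tray between -0.08 and 0.08 m and y of thermo_c in the frame of tray between -0.062 and 0.062 m and z of thermo_c in the frame of tray between 0 and 0.05 m and x of torch_c in the frame of tray between -0.08 and 0.08 m and y of torch_c in the frame of tray between -0.062 and 0.062 m and z of torch_c in the frame of tray between 0 and 0.05 m and value of joint panel above 0.09 rad), for 0.2 s.
2. the wedge is drawn back and the panel lies down on the cases (value of joint panel below 0.016 rad and x of wedge_grip in the frame of rack_edge below -0.08 m), for 0.2 s.
At the end, for the whole second after the job is handed in: Every case lies flat on the board, within 20 degrees of straight in, at least 35 mm of it (or all) under the panel; the panel is down on them (within 0.016 rad of level); the wedge, and the thermometer or torch if there was one, lie in the kit tray; all is at rest (x of case1_c in the frame of rack_edge between -0.015 and 0.1 m and y of case1_c in the frame of rack_edge between -0.175 and 0.175 m and z of each of case1_c, case2_c, case3_c, case4_c, case5_c in the frame of rack_edge below 0.012 m and angle between the x axis of each of case1_c, case2_c, case3_c, case4_c, case5_c and the x axis of rack_edge, either way round below 0.35 rad and angle between each of case1_c, case2_c, case3_c, case4_c, case5_c's own x axis and vertical above 1.42 rad and x of case2_c in the frame of rack_edge between -0.015 and 0.1 m and y of case2_c in the frame of rack_edge between -0.175 and 0.175 m and x of case3_c in the frame of rack_edge between -0.015 and 0.1 m and y of case3_c in the frame of rack_edge between -0.175 and 0.175 m and x of case4_c in the frame of rack_edge between -0.015 and 0.1 m and y of case4_c in the frame of rack_edge between -0.175 and 0.175 m and x of case5_c in the frame of rack_edge between -0.015 and 0.1 m and y of case5_c in the frame of rack_edge between -0.175 and 0.175 m and x of thermo_c in the frame of tray between -0.08 and 0.08 m and y of thermo_c in the frame of tray between -0.062 and 0.062 m and z of thermo_c in the frame of tray between 0 and 0.05 m and x of torch_c in the frame of tray between -0.08 and 0.08 m and y of torch_c in the frame of tray between -0.062 and 0.062 m and z of torch_c in the frame of tray between 0 and 0.05 m and x of wedge_grip in the frame of tray between -0.08 and 0.08 m and y of wedge_grip in the frame of tray between -0.062 and 0.062 m and z of wedge_grip in the frame of tray between 0 and 0.06 m and value of joint panel between -0.02 and 0.016 rad and linear speed of each of case1, case2, case3, case4, case5, wedge, thermo, torch below 0.02 m/s); the robot touches nothing.
It fails at once if the panel falls faster than 0.8 rad/s (slams) (velocity of joint panel below -0.8 rad/s).
It fails at once if the panel is lifted clearly above where the wedge held it (over 0.22 rad) (value of joint panel above 0.22 rad).
It fails at once if the bottle is tipped or shifted more than 40 mm (angle between gel's own z axis and vertical above 0.5 rad or distance of gel from where it was at the start of the episode above 0.04 m).
It fails at once if the roll of tape or the carton of plasters is shifted more than 40 mm (distance of any of tape, plasters from where it was at the start of the episode above 0.04 m).
Of case1, case2, case3, case4, case5 only 3 to 5 are there at a start; the rules pass over those that are not, and their reading is None.
Of thermo, torch, plasters only 1 to 1 are there at a start; the rules pass over those that are not, and their reading is None.
At some moment in a run one of case1, case2, case3, case4, case5 may be knocked a few centimetres aside while the robot is not near it.
Once in a run the grip may slacken for a moment while it holds something.
It also fails if it takes over 210 s, if anything falls off the work surface, if the arm or the gripper's body presses on something with over 40 N, if the wrist force passes 120 N, or if a joint passes its speed limit or range.

ROBOT

A 7-joint arm with a two-finger parallel gripper is mounted at the origin on the work surface. World frame = base frame: x ahead of the robot, y to its left, z up, the work surface at z = 0. Lengths are in m, angles in rad, forces in N, time in s.
With the tool pointing down it reaches from about 0.4 to 0.85 m from the base axis. Payload 10.4 kg.
Tool frame: the origin (TCP) lies midway between the tips of the shut fingers; the grasp point (between the pads) lies 19 mm behind it; z points along the fingers, y is the line along which they close (so a half turn about z gives the same grasp; the last joint's range is limited). The gripper opens to 87 mm and grips with 3 to 60 N. Pads are 19 mm wide; open, the fingers measure 117 mm over their backs; the gripper's body (75 mm by 190 mm) begins 51 mm behind the grasp point.
Start: joints at [-1.3, 0.332, -0.065, 1.46, 0.022, 1.35, -0.088], TCP at [0.181, 0.598, 0.223] pointing down, gripper open.
Joint ranges: [-2.6, 2.6], [-0.5, 2.12], [-1.47, 1.34], [0.16, 2.42], [-1.27, 4.41], [0.06, 2.06], [-2.6, 2.6]. Speed limits (rad/s): [2.22, 2.22, 2.79, 2.79, 3.14, 3.14, 3.14].

INTERFACE

Orientations are given as a unit quaternion [x, y, z, w].
In Python, from bench import r gives the robot as it stands.
- The arm moves only by the tool apply_moves, never from a script. Its argument "steps" is a list of rows, each a list of 7 numbers: the turn, a rotation vector about the tool's x, y, z in rad, then the shift along the tool's x, y, z in mm, then the opening, from -1 (shut) to 1 (fully open). In form: [[ax, ay, az, x, y, z, claw], ...]. A call has 1 to 20 rows; each row is the pose to reach, as a shift and turn from the pose commanded when the call began, along the tool's axes at that moment; what a row does not reach only later rows make up. A row lasts 1/12 s, in which the tool goes at most 41.7 mm and 7.16 degrees, less where a joint would pass 70% of its speed; a pose out of reach is approached as far as the arm can. A call with a gripper value outside its range is refused whole. The fingers move at their own pace and stop on an object; "force" is the grip in N (left out, the last holds). Time passes only in rows, so rows that repeat a pose let the fingers close. It gives the time, the measured TCP pose, the force, the opening and the grip force at its end, in the units of the state.
- r.read_state(): the state, without advancing time (a new reading comes with each control period).
- r.camera(name): name is "side" or "top" or "wrist"; returns a dict with "pixels" (480x640x3 uint8, red, green, blue), "z_map" (480x640 float32, m along the optical axis (not along the pixel's ray), 0 where there is no reading), "fovy" (degrees; the focal length in pixels is half the picture's height over the tangent of half this angle, whatever the lens; pixels are square), "cx", "cy" (the principal point, pixels), "position" and "orientation" of the camera in the world. Camera axes: x right, y down, z forward; pixel columns grow to the right and rows downward; lengths in m; the calibration is good to about 2 mm. A picture is of the moment at which its call begins.
- r.close_job(): hands the job in; it is judged then, once.
The state is a dict: "time": time; "joint_positions": joint angles; "joint_vel": joint speeds; "joint_torque": joint torques, N m; "ee_pos": TCP position; "eef_rot": TCP orientation; "ft_force": force on the tool from outside, world axes, zero at the start; "torque": the same for the moment, N m; "width": finger opening in m; "grip_force": force on a finger pad.
Only numpy, scipy, OpenCV 4.12 (cv2) and the standard library are available. Lean on these libraries where they do the work, as an engineer would, in place of code of your own. Each camera call takes 0.05 s, during which the arm holds its last target. There are 200 camera calls.

## Working session

There is one attempt and no reset: what is moved stays moved. The work goes in short steps, Python scripts to look and compute and a tool call to move; the robot and the scene stay as the last step left them, time stands still between calls to the robot, and variables do not carry over. Pictures are saved under pics/ and viewed, at most 14 in all, crops included, and the job is handed in when it is done.

Besides the shell and the picture viewer there is one more tool, called after "Request:" as a command line: name --pt "numbers of a row" for each row, then --argument value for the rest. apply_moves: Moves the arm, as the interface text tells. Its arguments: {"type":"object","properties":{"steps":{"type":"array","items":{"type":"array","items":{"type":"number"}}},"force":{"type":"number"}},"required":["steps"]}

```bash
mkdir -p pics; ls; cat > h.py <<'E'
import numpy as np, cv2
from scipy.spatial.transform import Rotation as R
from bench import r
def cam(n):
    c=r.camera(n); c['f']=240/np.tan(np.radians(c['fovy'])/2)
    o=np.array(c['orientation']); c['R']=R.from_quat(o).as_matrix() if o.size==4 else o.reshape(3,3)
    c['p']=np.array(c['position']); return c
def cloud(c):
    v,u=np.mgrid[0:480,0:640]; z=c['z_map']
    P=np.stack([(u-c['cx'])/c['f']*z,(v-c['cy'])/c['f']*z,z],-1)
    return P@c['R'].T+c['p']
def ray(c,u,v,h):
    d=c['R']@np.array([(u-c['cx'])/c['f'],(v-c['cy'])/c['f'],1]); return c['p']+d*(h-c['p'][2])/d[2]
def proj(c,X):
    q=(np.asarray(X)-c['p'])@c['R']; return np.stack([q[...,0]/q[...,2]*c['f']+c['cx'],q[...,1]/q[...,2]*c['f']+c['cy']],-1)
def save(c,n): cv2.imwrite('pics/'+n,c['pixels'][:,:,::-1])
E
python3 - <<'E'
from h import *
s=r.read_state(); print({k:np.round(v,3) for k,v in s.items()})
for n in ['top','side']:
    c=cam(n); save(c,n+'0.png'); print(n,c['fovy'],c['cx'],c['cy'],c['p'],np.round(c['R'],3).tolist())
    np.save(n+'.npy',c,allow_pickle=True)
E
```

```text
pics
{'time': np.float64(0.0), 'joint_positions': array([-1.3  ,  0.333, -0.065,  1.461,  0.022,  1.35 , -0.089]), 'joint_vel': array([ 0.001, -0.   ,  0.002, -0.001, -0.   ,  0.   ,  0.002]), 'joint_torque': array([-0.0000e+00, -6.2325e+01,  2.5000e-02, -3.8990e+01, -6.1000e-02,
        4.0000e-02,  0.0000e+00]), 'ee_pos': array([0.181, 0.598, 0.222]), 'eef_rot': array([ 0.146,  0.989, -0.001, -0.   ]), 'ft_force': array([0.295, 0.009, 0.478]), 'torque': array([-0.014,  0.003, -0.017]), 'grip_force': np.float64(0.0), 'width': np.float64(0.087)}
top 47.56965225323127 321.98169804918865 240.09806043323945 [0.18162099 0.05581714 1.5711826 ] [[0.008, -0.971, 0.239], [-1.0, -0.006, 0.006], [-0.004, -0.239, -0.971]]
side 46.49867622782042 318.7852508623086 226.46253461288146 [-0.02890994 -0.53614576  0.96344171] [[0.703, -0.53, 0.475], [-0.711, -0.507, 0.487], [-0.017, -0.68, -0.733]]
```

View pics/top0.png

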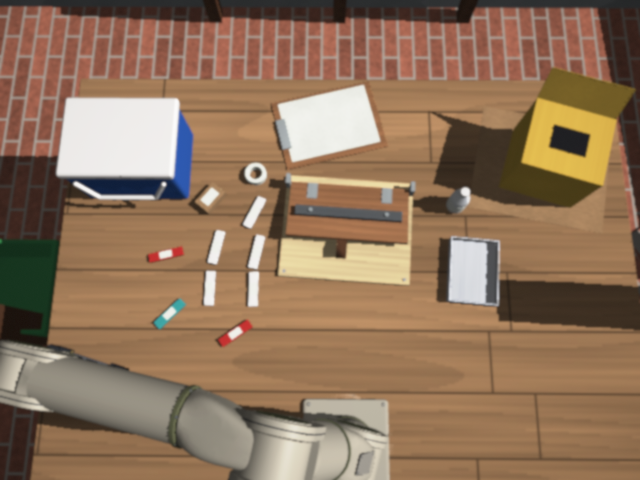

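View pics/side0.png

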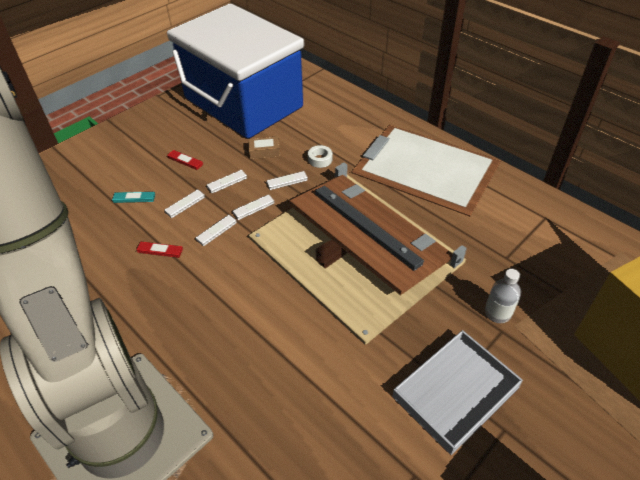

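The top view shows five white cases around (210,288), (253,288), (217,246), (257,251) and (255,211). The wedge is at (342,247), the tray at (473,271), the tape at (255,174) and the plasters at (208,197). The rack holds no thermometer or torch, and the plasters carton is this start's one optional item.

```bash
cat > m.py <<'E'
from h import *
def rect(mask,c,h,amin,amax,roi=None):
    n,L,S,C=cv2.connectedComponentsWithStats(mask.astype(np.uint8)); out=[]
    for i in range(1,n):
        if amin<S[i,4]<amax:
            v,u=np.where(L==i); W=np.array([ray(c,a,b,h)[:2] for a,b in zip(u,v)],np.float32)
            (x,y),(w,l),a=cv2.minAreaRect(W)
            if w<l: w,l,a=l,w,a+90
            out.append(((x,y),w,l,(a+90)%180-90,C[i]))
    return out
def topmeas():
    c=cam('top'); return c
E
python3 - <<'E'
from m import *
for n in ['top','side']:
    c=np.load(n+'.npy',allow_pickle=True).item()
    p=c['pixels'].astype(int); P=cloud(c)
    print(n)
    white=(p.min(2)>170)&(P[...,2]<.05)
    for o in rect(white,c,.012,60,900): print('white',np.round(o[0],4),np.round(o[1:4],3),o[4])
    # board: yellowish light wood
    hsv=cv2.cvtColor(c['pixels'],cv2.COLOR_RGB2HSV)
    b=(P[...,2]>.006)&(P[...,2]<.02)&(hsv[...,2]>150)&(hsv[...,1]>60)&(hsv[...,1]<150)
    for o in rect(b,c,.012,800,99999): print('board',np.round(o[0],4),np.round(o[1:4],3),o[4])
    X=P.reshape(-1,3)
    def st(m): q=P[m]; print(len(q),np.round(np.median(q,0),4),np.round(q.min(0),3),np.round(q.max(0),3))
c=np.load('top.npy',allow_pickle=True).item(); P=cloud(c)
for u,v in [(342,247),(342,240),(342,253),(320,225),(300,260),(285,275),(407,279),(473,271),(451,240),(497,242),(449,302),(494,304),(460,200),(255,163),(208,197),(210,288)]: print((u,v),np.round(P[v,u],4),c['pixels'][v,u])
E
```

```text
top
white [0.7756 0.2693] [ 6.5000e-02  6.1000e-02 -8.9647e+01] [255.57142857 172.71428571]
white [0.6986 0.4054] [ 5.2000e-02  3.2000e-02 -3.7591e+01] [209.34104046 196.43352601]
white [0.6514 0.2684] [  0.101   0.029 -25.231] [254.27152318 211.81125828]
white [0.5437 0.3765] [  0.1     0.029 -11.818] [216.134375 246.625   ]
white [0.5303 0.2578] [  0.101   0.028 -11.829] [256.35646688 251.34700315]
white [0.5211 0.5254] [ 3.6000e-02  2.0000e-02 -7.5047e+01] [165.19512195 253.56097561]
white [0.4207 0.3892] [ 0.099  0.028 -0.409] [209.54464286 287.81845238]
white [0.4186 0.2627] [0.099 0.028 0.258] [253.10122699 288.56134969]
white [0.3475 0.5009] [ 3.5000e-02  2.1000e-02 -4.2706e+01] [168.93814433 312.87628866]
white [0.2934 0.3103] [ 3.5000e-02  2.0000e-02 -5.5482e+01] [234.83516484 332.63736264]
board [ 0.5756 -0.0053] [ 0.386  0.274 87.224] [347.61981317 260.71170975]
side
white [0.7028 0.4215] [ 4.9000e-02  2.8000e-02 -3.8252e+01] [263.41463415 142.66666667]
white [0.7762 0.2709] [8.4000e-02 5.8000e-02 7.7685e+01] [320.58844765 155.03610108]
white [0.5389 0.3734] [  0.1     0.0
[... 801 characters left out ...]
[87 58 42]
(342, 253) [0.5168 0.0078 0.0554] [79 53 38]
(320, 225) [0.6007 0.0712 0.0497] [171 118  82]
(300, 260) [0.5036 0.1289 0.0169] [234 217 164]
(285, 275) [0.4595 0.1718 0.0141] [195 173 130]
(407, 279) [ 0.4507 -0.1818  0.0113] [228 209 162]
(473, 271) [ 0.4768 -0.376   0.0045] [217 220 224]
(451, 240) [ 0.5624 -0.3095  0.0335] [172 174 179]
(497, 242) [ 0.5569 -0.442   0.0353] [145 145 148]
(449, 302) [ 0.3838 -0.2984  0.0189] [119  97  81]
(494, 304) [ 0.378  -0.4238  0.0268] [144 145 149]
(460, 200) [ 0.6622 -0.3244  0.1018] [107 108 109]
(255, 163) [0.7994 0.2696 0.0291] [215 210 196]
(208, 197) [0.6884 0.4041 0.0359] [240 240 234]
(210, 288) [0.4206 0.3881 0.0104] [240 241 235]
```

```bash
python3 - <<'E'
import cv2
a=cv2.imread('pics/top0.png')[160:320,130:420]; b=cv2.imread('pics/side0.png')[130:350,110:480]
a=cv2.resize(a,(800,441),interpolation=cv2.INTER_CUBIC); cv2.imwrite('pics/topc.png',a)
E
```

```text
(no output)
```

View pics/topc.png

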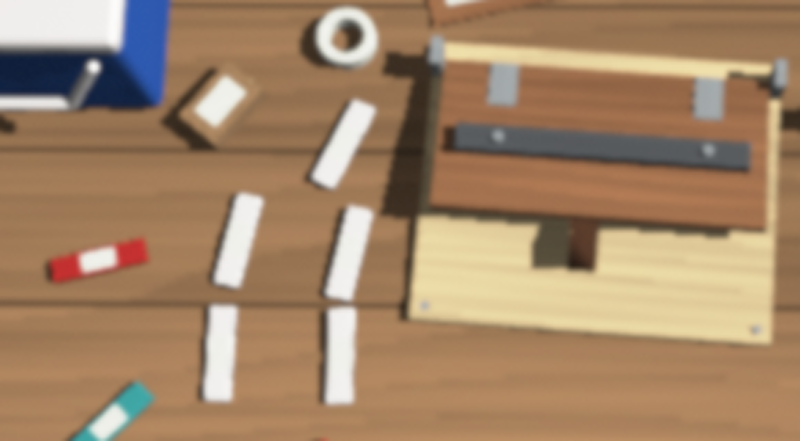

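The crop confirms five cases, a wedge near crop (582,243) and nothing else on the board. Next I'll fit the rack edges and move above case A, the one at (255,211).

```bash
cat > g.py <<'E'
from h import *
def down(deg):  # tool z down, tool y at heading deg
    a=np.radians(deg); y=np.array([np.cos(a),np.sin(a),0]); z=np.array([0,0,-1.]); return np.stack([np.cross(y,z),y,z],1)
def go(pos,deg,s=None):
    s=s or r.read_state(); R0=R.from_quat(s['eef_rot']).as_matrix()
    d=R0.T@(np.array(pos)-s['ee_pos'])*1000; w=R.from_matrix(R0.T@down(deg)).as_rotvec()
    print('rot',np.round(w,3),'shift',np.round(d,1)); return d,w
E
python3 - <<'E'
from m import *; from g import *
c=np.load('top.npy',allow_pickle=True).item(); P=cloud(c)
hsv=cv2.cvtColor(c['pixels'],cv2.COLOR_RGB2HSV)
b=(hsv[...,2]>150)&(hsv[...,1]>50)&(hsv[...,1]<110)&(P[...,2]<.025)
v,u=np.where(b[150:300,270:425]); u=u+270;v=v+150
pts=[]
for x in range(288,405):
    q=v[u==x]
    if len(q): pts.append(ray(c,x,q.max()+.5,.012)[:2])
pts=np.array(pts,np.float32); vx,vy,x0,y0=cv2.fitLine(pts,cv2.DIST_HUBER,0,.01,.01).ravel()
print('front edge',vx,vy,x0,y0,np.degrees(np.arctan2(vy,vx)), 'x at y=0',x0-y0*vx/vy)
for y in (255,262,268):
    q=u[v==y]; print(y,np.round(ray(c,q.min()-.5,y,.012),4),np.round(ray(c,q.max()+.5,y,.012),4))
go([.6215,.2823,.12],65)
E
```

```text
front edge 0.06694119 0.9977569 0.44266704 -0.0049484917 86.161674 x at y=0 0.44299904
255 [0.5192 0.1895 0.012 ] [ 0.5218 -0.197   0.012 ]
262 [0.4982 0.1919 0.012 ] [ 0.5009 -0.1963  0.012 ]
268 [0.4804 0.1914 0.012 ] [ 0.4831 -0.1928  0.012 ]
rot [-0.001  0.     0.143] shift [-513.1 -174.3  102.1]
```

Request:
apply_moves --pt "0 0 0.143 -513 -174 102 -0.1" --pt "0 0 0.143 -513 -174 102 -0.1" --pt "0 0 0.143 -513 -174 102 -0.1" --pt "0 0 0.143 -513 -174 102 -0.1" --pt "0 0 0.143 -513 -174 102 -0.1" --pt "0 0 0.143 -513 -174 102 -0.1" --pt "0 0 0.143 -513 -174 102 -0.1" --pt "0 0 0.143 -513 -174 102 -0.1" --pt "0 0 0.143 -513 -174 102 -0.1" --pt "0 0 0.143 -513 -174 102 -0.1" --pt "0 0 0.143 -513 -174 102 -0.1" --pt "0 0 0.143 -513 -174 102 -0.1" --pt "0 0 0.143 -513 -174 102 -0.1" --pt "0 0 0.143 -513 -174 102 -0.1" --pt "0 0 0.143 -513 -174 102 -0.1" --pt "0 0 0.143 -513 -174 102 -0.1" --pt "0 0 0.143 -513 -174 102 -0.1" --pt "0 0 0.143 -513 -174 102 -0.1" --force 20

```text
time: 1.6
ee_pos: [0.6206, 0.2848, 0.1207]
eef_rot: [0.216, 0.976, 0.0, -0.0]
ft_force: [0.3, -0.0, 0.1]
width: 0.0391
grip_force: 0.0
```

```bash
python3 - <<'E'
from m import *; from g import *
s=r.read_state(); print(s['time'],np.round(s['ee_pos'],4),s['width'])
c=cam('wrist'); save(c,'w1.png'); p=c['pixels'].astype(int)
print(c['p'],np.round(c['R'],3).tolist(),c['cx'],c['cy'],c['f'])
for o in rect((p.min(2)>165),c,.012,300,90000): print('white',np.round(o[0],4),np.round(o[1:4],3),o[4])
go([.6215,.2823,.003],65,s)
E
```

```text
1.6 [0.6206 0.2848 0.1207] 0.03912791702891024
[0.55982187 0.31469695 0.28364567] [[0.421, 0.878, 0.227], [0.907, -0.408, -0.103], [0.002, 0.249, -0.968]] 319.5635177432424 243.02484192480193 427.26421209138334
white [0.4606 0.2684] [ 2.5e-02  1.9e-02 -8.9e+01] [171.77708703  11.84991119]
white [0.5513 0.3796] [  0.086   0.027 -11.852] [410.7629066   70.94016711]
white [0.5312 0.2624] [  0.1     0.025 -12.   ] [220.18768877 121.33294981]
white [0.6379 0.2802] [ 6.7000e-02  2.5000e-02 -2.5437e+01] [320.66046386 263.75485437]
white [0.6956 0.4181] [ 3.5000e-02  3.3000e-02 -3.8557e+01] [546.19535092 254.20071524]
rot [ 0.001 -0.001  0.002] shift [ -2.   -2.  117.7]
```

View pics/w1.png

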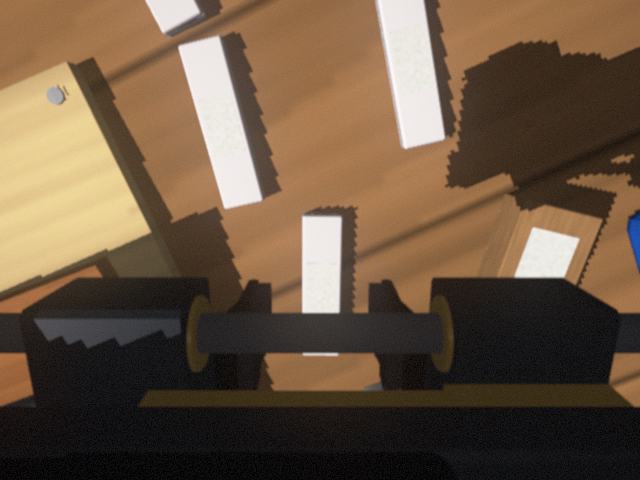

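The wrist view shows case A centred between the fingers (column 321), so I'll go down, grip and lift.

Request:
apply_moves --pt "0 0 0 -2 0 40 -0.1" --pt "0 0 0 -2 0 80 -0.1" --pt "0 0 0 -2 0 105 -0.1" --pt "0 0 0 -2 0 117 -0.1" --pt "0 0 0 -2 0 117.5 -0.1" --pt "0 0 0 -2 0 117.5 -0.1" --pt "0 0 0 -2 0 117.5 -0.8" --pt "0 0 0 -2 0 117.5 -0.8" --pt "0 0 0 -2 0 117.5 -0.8" --pt "0 0 0 -2 0 117.5 -0.8" --pt "0 0 0 -2 0 117.5 -0.8" --pt "0 0 0 -2 0 90 -0.8" --pt "0 0 0 -2 0 60 -0.8" --pt "0 0 0 -2 0 30 -0.8" --pt "0 0 0 -2 0 30 -0.8" --pt "0 0 0 -2 0 30 -0.8"

```text
time: 2.98
ee_pos: [0.6246, 0.2827, 0.0926]
eef_rot: [0.217, 0.976, 0.001, 0.001]
ft_force: [-0.3, 0.1, -1.6]
width: 0.0257
grip_force: 19.9
```

```bash
cat >> g.py <<'E'
E0=np.array([.553,-.005]); YAW=-3.7
def slot(x,y):  # rack_edge frame -> world xy
    a=np.radians(YAW); return E0+np.array([np.cos(a)*x-np.sin(a)*y,np.sin(a)*x+np.cos(a)*y])
def tor(p):
    a=np.radians(YAW); d=np.array(p)[:2]-E0; return np.array([np.cos(a)*d[0]+np.sin(a)*d[1],-np.sin(a)*d[0]+np.cos(a)*d[1]])
E
python3 - <<'E'
from m import *; from g import *
s=r.read_state(); print(s['time'],np.round(s['ee_pos'],4),s['width'],s['grip_force'])
go([*slot(-.10,.075),.09],86.3,s)
E
```

```text
2.9833 [0.6246 0.2827 0.0926] 0.025748962606791943 19.930231869220734
rot [ 0.003  0.003 -0.372] shift [  63.5 -257.5    1.7]
```

Request:
apply_moves --pt "0 0 0 30 0 -25 -0.8" --pt "0 0 -0.1 60 -20 -30 -0.8" --pt "0 0 -0.2 63.5 -60 -30 -0.8" --pt "0 0 -0.3 63.5 -100 -30 -0.8" --pt "0 0 -0.372 63.5 -140 -30 -0.8" --pt "0 0 -0.372 63.5 -180 -30 -0.8" --pt "0 0 -0.372 63.5 -220 -20 -0.8" --pt "0 0 -0.372 63.5 -257.5 0 -0.8" --pt "0 0 -0.372 63.5 -257.5 0 -0.8" --pt "0 0 -0.372 63.5 -257.5 0 -0.8" --pt "0 0 -0.372 63.5 -257.5 0 -0.8" --pt "0 0 -0.372 63.5 -257.5 0 -0.8"

```text
time: 3.98
ee_pos: [0.4574, 0.077, 0.0906]
eef_rot: [0.032, 1.0, 0.0, 0.0]
ft_force: [0.4, -0.3, -0.8]
width: 0.0254
grip_force: 19.9
```

```bash
python3 - <<'E'
from m import *; from g import *
s=r.read_state(); print(s['time'],np.round(s['ee_pos'],4),s['width'],s['grip_force'],tor(s['ee_pos']))
c=cam('wrist'); save(c,'w2.png')
go([*slot(-.10,.075),.0185],86.3,s)
c=cam('side'); save(c,'s2.png')
E
```

```text
3.9833 [0.4574 0.077  0.0906] 0.0253720297476214 19.930351674556732 [-0.10070194  0.07569405]
rot [0.    0.    0.001] shift [-0.7 -0.7 72.1]
```

View pics/w2.png

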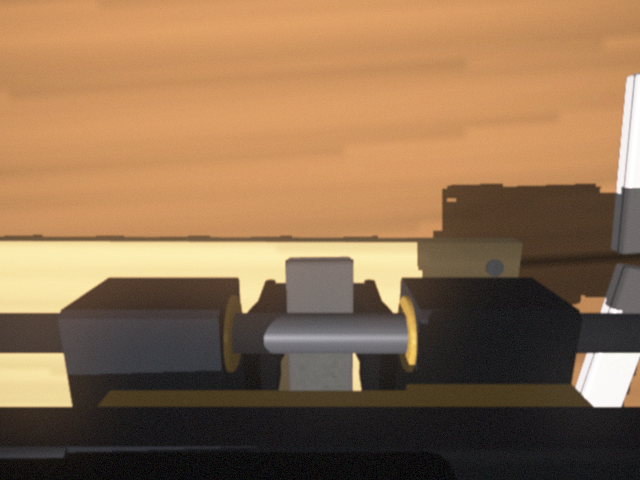

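The board's front edge lies level at row 240, so the heading is good. I'll lower, slide in and release.

Request:
apply_moves --pt "0 0 0 0 0 35 -0.8" --pt "0 0 0 0 0 60 -0.8" --pt "0 0 0 0 0 72 -0.8" --pt "0 0 0 0 0 72 -0.8" --pt "0 0 0 -20 0 72 -0.8" --pt "0 0 0 -40 0 72 -0.8" --pt "0 0 0 -60 0 72 -0.8" --pt "0 0 0 -78 0 72 -0.8" --pt "0 0 0 -78 0 73.5 -0.8" --pt "0 0 0 -78 0 75 -0.8" --pt "0 0 0 -78 0 75 -0.8" --pt "0 0 0 -78 0 75 -0.8"

```text
time: 5.08
ee_pos: [0.5341, 0.0712, 0.0157]
eef_rot: [0.032, 0.999, 0.0, -0.0]
ft_force: [-0.1, 0.3, -0.9]
width: 0.0259
grip_force: 20.0
```

```bash
python3 - <<'E'
from m import *; from g import *
s=r.read_state(); print(s['time'],np.round(s['ee_pos'],4),s['width'],s['grip_force'],tor(s['ee_pos']),s['ft_force'])
c=cam('side'); save(c,'s3.png'); cv2.imwrite('pics/s3c.png',cv2.resize(c['pixels'][150:350,220:480,::-1],(780,600),interpolation=cv2.INTER_CUBIC))
E
```

```text
5.0833 [0.5341 0.0712 0.0157] 0.025949409843754438 19.983984231948853 [-0.02380447  0.07484996] [-0.06044517  0.25995189 -0.90586938]
```

View pics/s3c.png

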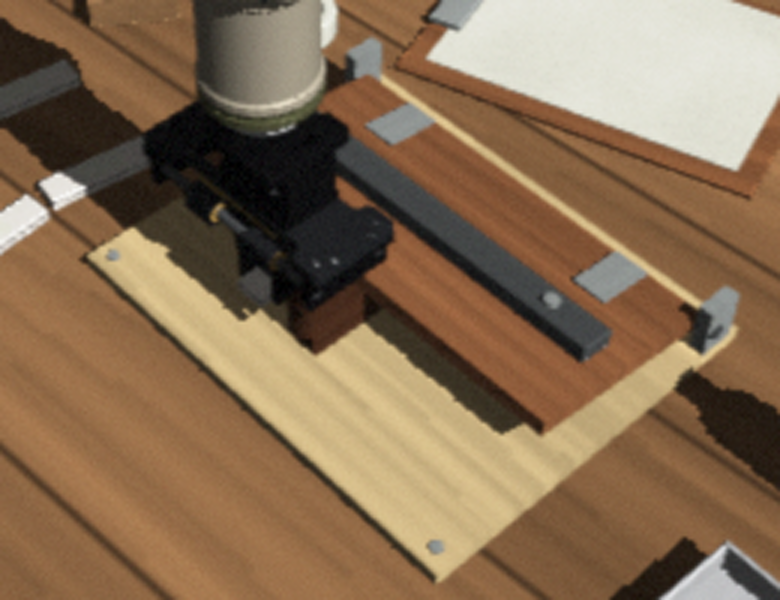

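The case is under the panel on the left of the wedge, seen at crop (260,280). Release and lift.

Request:
apply_moves --pt "0 0 0 0 0 0 -0.15" --pt "0 0 0 0 0 0 -0.15" --pt "0 0 0 0 0 0 -0.15" --pt "0 0 0 0 0 -20 -0.15" --pt "0 0 0 10 0 -60 -0.15" --pt "0 0 0 30 0 -100 -0.1" --pt "0 0 0 30 0 -100 -0.1"

```text
time: 5.72
ee_pos: [0.5061, 0.0734, 0.1218]
eef_rot: [0.032, 0.999, 0.002, 0.004]
ft_force: [1.9, 1.2, 0.4]
width: 0.0387
grip_force: 0.0
```

```bash
cat > look.py <<'E'
from m import *; from g import *
import sys
s=r.read_state(); print(s['time'],np.round(s['ee_pos'],4),s['width'],round(float(s['grip_force']),1))
c=cam('top'); P=cloud(c); p=c['pixels'].astype(int)
for o in rect((p.min(2)>165)&(P[...,2]<.06),c,.012,40,900):
    if o[0][1]<.5: print('white',np.round(o[0],4),np.round(o[1:4],3),'rack',np.round(tor(o[0]),3))
for o in rect((p.min(2)>165)&(P[...,2]<.06),c,.012,200,900):
    if o[1]>.085 and o[2]<.04 and o[0][1]>.2:
        a=np.radians(o[3]); q=np.array(o[0])+[.001,.002]-.033*np.array([np.cos(a),np.sin(a)])
        print('grip',np.round(q,4)); go([*q,.09],90+o[3],s)
E
python3 look.py
```

```text
5.7167 [0.5061 0.0734 0.1218] 0.03865211508648462 0.0
white [0.7756 0.2693] [ 6.5000e-02  6.1000e-02 -8.9647e+01] rack [0.204 0.288]
white [0.7585 0.1366] [ 6.1000e-02  6.0000e-03 -8.9649e+01] rack [0.196 0.155]
white [ 0.7342 -0.0915] [1.0600e-01 2.3000e-02 8.4849e+01] rack [ 0.186 -0.075]
white [0.6987 0.4052] [ 5.3000e-02  3.2000e-02 -3.8057e+01] rack [0.119 0.419]
white [0.5783 0.3692] [  0.029   0.029 -13.948] rack [0.001 0.375]
white [0.5656 0.2512] [ 2.9000e-02  2.7000e-02 -8.9621e+01] rack [-0.004  0.256]
white [0.4207 0.3889] [ 0.099  0.029 -0.398] rack [-0.157  0.385]
white [0.4201 0.2627] [0.102 0.028 0.183] rack [-0.15   0.259]
white [0.2935 0.31  ] [ 3.6000e-02  2.1000e-02 -5.2192e+01] rack [-0.279  0.298]
grip [0.3887 0.3911]
rot [ 0.003  0.007 -0.058] shift [138.  309.3  31.9]
grip [0.3881 0.2646]
rot [ 0.003  0.007 -0.068] shift [130.4 183.   31.5]
```

Request:
apply_moves --pt "0.003 0.007 -0.068 30 40 0 -0.1" --pt "0.003 0.007 -0.068 60 75 0 -0.1" --pt "0.003 0.007 -0.068 90 110 0 -0.1" --pt "0.003 0.007 -0.068 115 150 10 -0.1" --pt "0.003 0.007 -0.068 130.4 183 32 -0.1" --pt "0.003 0.007 -0.068 130.4 183 32 -0.1" --pt "0.003 0.007 -0.068 130.4 183 32 -0.1" --pt "0.003 0.007 -0.068 130.4 183 32 -0.1"

```text
time: 6.43
ee_pos: [0.3855, 0.2641, 0.0823]
eef_rot: [-0.003, 1.0, -0.002, -0.004]
ft_force: [1.0, -0.5, 0.4]
width: 0.0393
grip_force: 0.0
```

```bash
cat > wl.py <<'E'
from m import *; from g import *
s=r.read_state(); print(s['time'],np.round(s['ee_pos'],4),s['width'],round(float(s['grip_force']),1),'rack',np.round(tor(s['ee_pos']),4))
c=cam('wrist'); p=c['pixels'].astype(int); m=p.min(2)>165
R0=R.from_quat(s['eef_rot']).as_matrix()
for o in rect(m,c,.012,300,90000):
    if abs(o[4][0]-320)<110:
        a=np.radians(o[3]); q=np.array([*o[0],.012]); near=q[:2]-o[1]/2*np.array([np.cos(a),np.sin(a)])
        g=near+.017*np.array([np.cos(a),np.sin(a)])
        print('white',np.round(o[0],4),np.round(o[1:4],3),'near end',np.round(near,4),'grip',np.round(g,4)); go([*g,.003],90+o[3],s)
E
python3 wl.py
```

```text
6.4333 [0.3855 0.2641 0.0823] 0.03928674125728717 0.0 rack [-0.1845  0.2577]
white [0.2941 0.3145] [ 3.7000e-02  2.1000e-02 -5.5054e+01] near end [0.2836 0.3295] grip [0.2934 0.3156]
rot [-0.008 -0.006  0.967] shift [91.1 52.3 79.9]
white [0.3951 0.2669] [0.05  0.026 1.128] near end [0.3699 0.2664] grip [0.3869 0.2668]
rot [-0.004 -0.009 -0.014] shift [-2.1  3.  79.3]
white [0.436 0.253] [ 8.4000e-02  3.0000e-03 -8.9578e+01] near end [0.4357 0.2948] grip [0.4358 0.2778]
rot [-0.01  -0.004  1.569] shift [-51.1  13.8  78.8]
white [0.4579 0.2682] [ 2.6000e-02  2.4000e-02 -8.9551e+01] near end [0.4578 0.2811] grip [0.458  0.2641]
rot [-0.01  -0.004  1.569] shift [-73.2  -0.1  78.6]
```

Request:
apply_moves --pt "-0.004 -0.009 -0.01 -2 2 35 -0.1" --pt "-0.004 -0.009 -0.01 -2 2 65 -0.1" --pt "-0.004 -0.009 -0.01 -2 2 79 -0.1" --pt "-0.004 -0.009 -0.01 -2 2 79 -0.1" --pt "-0.004 -0.009 -0.01 -2 2 79 -0.1" --pt "-0.004 -0.009 -0.01 -2 2 79 -0.8" --pt "-0.004 -0.009 -0.01 -2 2 79 -0.8" --pt "-0.004 -0.009 -0.01 -2 2 79 -0.8" --pt "-0.004 -0.009 -0.01 -2 2 79 -0.8" --pt "-0.004 -0.009 -0.01 -2 2 79 -0.8" --pt "-0.004 -0.009 -0.01 -2 2 40 -0.8" --pt "-0.004 -0.009 -0.01 -2 2 20 -0.8" --pt "-0.004 -0.009 -0.01 -2 2 20 -0.8" --pt "-0.004 -0.009 -0.01 -2 2 20 -0.8"

```text
time: 7.65
ee_pos: [0.3891, 0.2664, 0.0647]
eef_rot: [-0.007, 1.0, 0.002, 0.002]
ft_force: [-0.4, 0.1, -0.7]
width: 0.0255
grip_force: 20.0
```

```bash
cat > tgt.py <<'E'
from m import *; from g import *
import sys
x,y,z,dg=map(float,sys.argv[1:5])
s=r.read_state(); print(s['time'],np.round(s['ee_pos'],4),s['width'],round(float(s['grip_force']),1),'rack',np.round(tor(s['ee_pos']),4))
go([*slot(x,y),z],dg,s)
E
python3 tgt.py -.1 .14 .06 86.3
```

```text
7.65 [0.3891 0.2664 0.0647] 0.025496758467899245 20.0 rack [-0.1811  0.2602]
rot [0.003 0.004 0.078] shift [ -71.5 -126.2    4.6]
```

Request:
apply_moves --pt "0.003 0.004 0.078 -20 -40 0 -0.8" --pt "0.003 0.004 0.078 -45 -80 0 -0.8" --pt "0.003 0.004 0.078 -71.5 -115 4 -0.8" --pt "0.003 0.004 0.078 -71.5 -126 4 -0.8" --pt "0.003 0.004 0.078 -71.5 -126 4 -0.8" --pt "0.003 0.004 0.078 -71.5 -126 30 -0.8" --pt "0.003 0.004 0.078 -71.5 -126 46 -0.8" --pt "0.003 0.004 0.078 -71.5 -126 46 -0.8" --pt "0.003 0.004 0.078 -71.5 -126 46 -0.8" --pt "0.003 0.004 0.078 -91.5 -127.5 46 -0.8" --pt "0.003 0.004 0.078 -111.5 -129 46 -0.8" --pt "0.003 0.004 0.078 -131 -130.7 46 -0.8" --pt "0.003 0.004 0.078 -149 -132.3 46 -0.8" --pt "0.003 0.004 0.078 -149 -132.3 48 -0.8" --pt "0.003 0.004 0.078 -149 -132.3 49 -0.8" --pt "0.003 0.004 0.078 -149 -132.3 49 -0.8"

```text
time: 8.98
ee_pos: [0.5382, 0.1358, 0.0144]
eef_rot: [0.032, 0.999, -0.001, -0.002]
ft_force: [-0.7, -0.3, -0.6]
width: 0.0255
grip_force: 20.0
```

```bash
python3 tgt.py -.1 .14 .06 86.3
```

```text
8.9833 [0.5382 0.1358 0.0144] 0.02545514326311966 20.0 rack [-0.0239  0.1396]
rot [-0.002 -0.003  0.   ] shift [ 76.3   0.4 -45.3]
```

Request:
apply_moves --pt "0 0 0 0 0 0 -0.15" --pt "0 0 0 0 0 0 -0.15" --pt "0 0 0 0 0 0 -0.15" --pt "0 0 0 0 0 -25 -0.15" --pt "0 0 0 5 0 -60 -0.1" --pt "0 0 -0.03 30 20 -75 -0.1" --pt "0 0 -0.065 60 55 -75 -0.1" --pt "0 0 -0.065 85 90 -75 -0.1" --pt "0 0 -0.065 110 125 -75 -0.1" --pt "0 0 -0.065 130 160 -75 -0.1" --pt "0 0 -0.065 150 195 -75 -0.1" --pt "0 0 -0.065 165 230 -75 -0.1" --pt "0 0 -0.065 165 247 -75 -0.1" --pt "0 0 -0.065 165 247 -75 -0.1" --pt "0 0 -0.065 165 247 -75 -0.1" --pt "0 0 -0.065 165 247 -75 -0.1"

```text
time: 10.32
ee_pos: [0.3911, 0.3916, 0.0895]
eef_rot: [0.0, 1.0, -0.001, -0.001]
ft_force: [0.0, -0.5, -0.8]
width: 0.0391
grip_force: 0.0
```

```bash
python3 wl.py; python3 look.py
```

```text
10.3167 [0.3911 0.3916 0.0895] 0.039116736146808995 0.0 rack [-0.1871  0.3853]
white [0.4006 0.3942] [ 0.057  0.026 -0.696] near end [0.3719 0.3945] grip [0.3889 0.3943]
rot [-0.002 -0.002  0.011] shift [ 2.   2.9 86.5]
white [0.4457 0.3762] [9.4000e-02 3.0000e-03 8.9994e+01] near end [0.4457 0.3294] grip [0.4457 0.3464]
rot [-0.    -0.004 -1.571] shift [-54.9 -44.9  86.5]
white [0.4647 0.3938] [2.6000e-02 1.6000e-02 8.9998e+01] near end [0.4647 0.3809] grip [0.4647 0.3979]
rot [-0.    -0.004 -1.572] shift [-73.7   6.6  86.3]
10.3667 [0.3914 0.3913 0.0895] 0.039257344008504926 0.0
white [0.7756 0.2693] [ 6.5000e-02  6.1000e-02 -8.9647e+01] rack [0.204 0.288]
white [0.756  0.1285] [8.6000e-02 1.2000e-02 8.1441e+01] rack [0.194 0.146]
white [ 0.7325 -0.0884] [1.1200e-01 2.6000e-02 8.5307e+01] rack [ 0.185 -0.072]
white [0.6987 0.4052] [ 5.3000e-02  3.2000e-02 -3.8057e+01] rack [0.119 0.419]
white [0.5437 0.3764] [  0.1     0.029 -12.083] rack [-0.034  0.38 ]
white [0.5302 0.2579] [  0.101   0.028 -11.829] rack [-0.04   0.261]
white [0.5452 0.1313] [0.052 0.032 0.868] rack [-0.017  0.136]
white [0.5412 0.068 ] [ 0.05   0.027 -4.482] rack [-0.016  0.072]
white [0.494  0.1538] [ 6.1000e-02  9.0000e-03 -8.9607e+01] rack [-0.069  0.155]
white [ 0.0836 -0.0779] [ 0.166  0.085 48.393] rack [-0.464 -0.103]
grip [0.5124 0.3853]
rot [-0.003 -0.002  0.209] shift [-121.1   -5.8   -0.7]
grip [0.4989 0.2666]
rot [-0.003 -0.002  0.205] shift [-107.8 -124.5   -0.4]
```

Both placed cases read about x = +0.01 m, y = 0.072 and 0.136 m in the rack frame. Grip the third.

Request:
apply_moves --pt "-0.002 -0.002 0.01 2 2 35 -0.1" --pt "-0.002 -0.002 0.01 2 2 70 -0.1" --pt "-0.002 -0.002 0.01 2 2 86 -0.1" --pt "-0.002 -0.002 0.01 2 2 86 -0.1" --pt "-0.002 -0.002 0.01 2 2 86 -0.1" --pt "-0.002 -0.002 0.01 2 2 86 -0.8" --pt "-0.002 -0.002 0.01 2 2 86 -0.8" --pt "-0.002 -0.002 0.01 2 2 86 -0.8" --pt "-0.002 -0.002 0.01 2 2 86 -0.8" --pt "-0.002 -0.002 0.01 2 2 86 -0.8" --pt "-0.002 -0.002 0.01 2 2 50 -0.8" --pt "-0.002 -0.002 0.01 2 2 20 -0.8" --pt "-0.002 -0.002 0.01 2 2 10 -0.8" --pt "-0.002 -0.002 0.01 2 2 10 -0.8"

```text
time: 11.58
ee_pos: [0.39, 0.3963, 0.0827]
eef_rot: [0.005, 1.0, 0.002, 0.002]
ft_force: [-0.0, -0.7, -0.4]
width: 0.0255
grip_force: 20.0
```

```bash
python3 tgt.py -.105 -.15 .07 86.3
```

```text
11.5833 [0.39   0.3963 0.0827] 0.025540324636184872 20.0 rack [-0.1885  0.39  ]
rot [0.005 0.003 0.055] shift [ -53.8 -543.8   10.3]
```

Request:
apply_moves --pt "0.005 0.003 0.03 -4 -40 0 -0.8" --pt "0.005 0.003 0.055 -8 -80 0 -0.8" --pt "0.005 0.003 0.055 -12 -120 0 -0.8" --pt "0.005 0.003 0.055 -16 -160 0 -0.8" --pt "0.005 0.003 0.055 -20 -200 0 -0.8" --pt "0.005 0.003 0.055 -24 -240 0 -0.8" --pt "0.005 0.003 0.055 -28 -280 0 -0.8" --pt "0.005 0.003 0.055 -32 -320 0 -0.8" --pt "0.005 0.003 0.055 -36 -360 0 -0.8" --pt "0.005 0.003 0.055 -40 -400 0 -0.8" --pt "0.005 0.003 0.055 -44 -440 5 -0.8" --pt "0.005 0.003 0.055 -48 -480 8 -0.8" --pt "0.005 0.003 0.055 -52 -520 10 -0.8" --pt "0.005 0.003 0.055 -53.8 -543.8 10 -0.8" --pt "0.005 0.003 0.055 -53.8 -543.8 10 -0.8" --pt "0.005 0.003 0.055 -53.8 -543.8 10 -0.8" --pt "0.005 0.003 0.055 -53.8 -543.8 10 -0.8"

```text
time: 13.0
ee_pos: [0.4367, -0.1489, 0.0685]
eef_rot: [0.032, 0.999, -0.002, -0.002]
ft_force: [0.1, -0.1, -1.0]
width: 0.0256
grip_force: 20.0
```

```bash
python3 tgt.py -.105 -.15 .0185 86.3
```

```text
13.0 [ 0.4367 -0.1489  0.0685] 0.025579877727061433 20.0 rack [-0.1068 -0.1511]
rot [-0.005 -0.005 -0.   ] shift [-2.   1.3 50. ]
```

Request:
apply_moves --pt "-0.004 -0.004 0 -1 1 30 -0.8" --pt "-0.004 -0.004 0 -2 1 50 -0.8" --pt "-0.004 -0.004 0 -2 1 50 -0.8" --pt "-0.004 -0.004 0 -22 1 50 -0.8" --pt "-0.004 -0.004 0 -42 1 50 -0.8" --pt "-0.004 -0.004 0 -62 1 50 -0.8" --pt "-0.004 -0.004 0 -83 1 50 -0.8" --pt "-0.004 -0.004 0 -83 1 52 -0.8" --pt "-0.004 -0.004 0 -83 1 53 -0.8" --pt "-0.004 -0.004 0 -83 1 53 -0.8" --pt "-0.004 -0.004 0 -83 1 53 -0.15" --pt "-0.004 -0.004 0 -83 1 53 -0.15" --pt "-0.004 -0.004 0 -83 1 53 -0.15" --pt "-0.004 -0.004 0 -83 1 30 -0.15" --pt "-0.004 -0.004 0 -80 1 -5 -0.15" --pt "-0.004 -0.004 0 -50 20 -30 -0.1" --pt "-0.004 -0.004 0 -20 50 -30 -0.1" --pt "-0.004 -0.004 0 10 85 -25 -0.1" --pt "-0.004 -0.004 0 10 120 -25 -0.1" --pt "-0.004 -0.004 0 10 150 -25 -0.1"

```text
time: 14.67
ee_pos: [0.4349, 0.0033, 0.0939]
eef_rot: [0.032, 0.999, 0.0, 0.001]
ft_force: [1.5, -0.3, 0.7]
width: 0.0389
grip_force: 0.0
```

```bash
python3 look.py
```

```text
14.6667 [0.4349 0.0033 0.0939] 0.03892685406978257 0.0
white [0.7756 0.2693] [ 6.5000e-02  6.1000e-02 -8.9647e+01] rack [0.204 0.288]
white [0.757  0.1374] [6.8000e-02 1.2000e-02 8.0867e+01] rack [0.194 0.155]
white [ 0.7353 -0.0916] [1.0600e-01 2.0000e-02 8.5307e+01] rack [ 0.187 -0.075]
white [0.6987 0.4052] [ 5.3000e-02  3.2000e-02 -3.8057e+01] rack [0.119 0.419]
white [0.5513 0.3748] [  0.085   0.029 -11.816] rack [-0.026  0.379]
white [0.5345 0.2569] [  0.092   0.028 -11.596] rack [-0.035  0.26 ]
white [0.5452 0.1313] [0.052 0.032 0.868] rack [-0.017  0.136]
white [0.5411 0.0695] [0.048 0.026 0.365] rack [-0.017  0.074]
white [ 0.5293 -0.1621] [ 0.051  0.032 -1.367] rack [-0.014 -0.158]
white [0.494  0.1538] [ 6.1000e-02  9.0000e-03 -8.9607e+01] rack [-0.069  0.155]
white [0.2936 0.3102] [ 3.6000e-02  2.1000e-02 -5.0449e+01] rack [-0.279  0.298]
white [0.0953 0.0246] [ 4.1000e-02  2.4000e-02 -8.9547e+01] rack [-0.459  0.   ]
grip [0.5032 0.2655]
rot [0.001 0.001 0.138] shift [-51.2 266.1   4.2]
```

Request:
apply_moves --pt "0 0 0.05 0 40 0 -0.1" --pt "0 0 0.1 0 80 0 -0.1" --pt "0 0 0.145 0 120 0 -0.1" --pt "0 0 0.145 0 160 0 -0.1" --pt "0 0 0.145 -15 195 0 -0.1" --pt "0 0 0.145 -30 230 4 -0.1" --pt "0 0 0.145 -47 265 4 -0.1" --pt "0 0 0.145 -47 268.5 4 -0.1" --pt "0 0 0.145 -47 268.5 4 -0.1" --pt "0 0 0.145 -47 268.5 4 -0.1" --pt "0 0 0.145 -47 268.5 4 -0.1"

```text
time: 15.63
ee_pos: [0.5012, 0.2641, 0.0896]
eef_rot: [0.106, 0.994, -0.001, 0.0]
ft_force: [-0.3, 0.3, -0.6]
width: 0.0389
grip_force: 0.0
```

```bash
python3 wl.py
```

```text
15.6333 [0.5012 0.2641 0.0896] 0.03893515994421881 0.0 rack [-0.0691  0.2652]
white [0.5106 0.2668] [  0.059   0.026 -12.117] near end [0.482  0.2729] grip [0.4986 0.2693]
rot [-0.001  0.001  0.   ] shift [ 3.7  4.7 86.6]
white [0.5731 0.2535] [2.5000e-02 1.4000e-02 7.7878e+01] near end [0.5704 0.2412] grip [0.574  0.2578]
rot [-0.002 -0.    -1.571] shift [-72.4   9.2  86.7]
```

Request:
apply_moves --pt "0 0.001 0 3.5 3.5 35 -0.1" --pt "0 0.001 0 3.5 3.5 70 -0.1" --pt "0 0.001 0 3.5 3.5 86 -0.1" --pt "0 0.001 0 3.5 3.5 86 -0.1" --pt "0 0.001 0 3.5 3.5 86 -0.1" --pt "0 0.001 0 3.5 3.5 86 -0.8" --pt "0 0.001 0 3.5 3.5 86 -0.8" --pt "0 0.001 0 3.5 3.5 86 -0.8" --pt "0 0.001 0 3.5 3.5 86 -0.8" --pt "0 0.001 0 3.5 3.5 86 -0.8" --pt "0 0.001 0 3.5 3.5 50 -0.8" --pt "0 0.001 0 3.5 3.5 20 -0.8" --pt "0 0.001 0 3.5 3.5 5 -0.8" --pt "0 0.001 0 3.5 3.5 5 -0.8"

```text
time: 16.85
ee_pos: [0.5006, 0.2712, 0.0885]
eef_rot: [0.105, 0.994, 0.002, 0.002]
ft_force: [0.4, 0.5, -0.3]
width: 0.0258
grip_force: 19.9
```

```bash
python3 tgt.py -.105 -.1 .07 86.3
```

```text
16.85 [0.5006 0.2712 0.0885] 0.025769907778442343 19.9 rack [-0.0701  0.2723]
rot [ 0.004  0.005 -0.145] shift [ -19.3 -373.5   17. ]
```

Request:
apply_moves --pt "0.004 0.005 -0.05 15 -35 -5 -0.8" --pt "0.004 0.005 -0.1 15 -75 -5 -0.8" --pt "0.004 0.005 -0.145 10 -115 -5 -0.8" --pt "0.004 0.005 -0.145 5 -155 -5 -0.8" --pt "0.004 0.005 -0.145 0 -195 -5 -0.8" --pt "0.004 0.005 -0.145 -5 -235 -5 -0.8" --pt "0.004 0.005 -0.145 -10 -275 -5 -0.8" --pt "0.004 0.005 -0.145 -15 -315 5 -0.8" --pt "0.004 0.005 -0.145 -19 -355 15 -0.8" --pt "0.004 0.005 -0.145 -19 -373.5 17 -0.8" --pt "0.004 0.005 -0.145 -19 -373.5 17 -0.8" --pt "0.004 0.005 -0.145 -19 -373.5 17 -0.8" --pt "0.004 0.005 -0.145 -19 -373.5 17 -0.8"

```text
time: 17.93
ee_pos: [0.4394, -0.0984, 0.0674]
eef_rot: [0.032, 0.999, -0.002, -0.003]
ft_force: [-0.1, -0.3, -0.7]
width: 0.0258
grip_force: 19.9
```

```bash
python3 tgt.py -.105 -.1 .0185 86.3
```

```text
17.9333 [ 0.4394 -0.0984  0.0674] 0.02579052148008598 19.9 rack [-0.1073 -0.1006]
rot [-0.004 -0.006  0.001] shift [-2.6  0.8 48.9]
```

Request:
apply_moves --pt "-0.004 -0.005 0 -1 1 30 -0.8" --pt "-0.004 -0.005 0 -2 1 49 -0.8" --pt "-0.004 -0.005 0 -2 1 49 -0.8" --pt "-0.004 -0.005 0 -22 1 49 -0.8" --pt "-0.004 -0.005 0 -42 1 49 -0.8" --pt "-0.004 -0.005 0 -62 1 49 -0.8" --pt "-0.004 -0.005 0 -83 1 49 -0.8" --pt "-0.004 -0.005 0 -83 1 51 -0.8" --pt "-0.004 -0.005 0 -83 1 52 -0.8" --pt "-0.004 -0.005 0 -83 1 52 -0.8" --pt "-0.004 -0.005 0 -83 1 52 -0.2" --pt "-0.004 -0.005 0 -83 1 52 -0.2" --pt "-0.004 -0.005 0 -83 1 52 -0.2" --pt "-0.004 -0.005 0 -83 1 30 -0.2" --pt "-0.004 -0.005 0 -80 1 -5 -0.2" --pt "-0.004 -0.005 0 -50 20 -30 -0.1" --pt "-0.004 -0.005 0 -20 50 -30 -0.1" --pt "-0.004 -0.005 0 10 85 -25 -0.1" --pt "-0.004 -0.005 0 10 120 -25 -0.1" --pt "-0.004 -0.005 0 10 150 -25 -0.1"

```text
time: 19.6
ee_pos: [0.4372, 0.0536, 0.0925]
eef_rot: [0.032, 0.999, 0.001, -0.0]
ft_force: [1.5, 0.5, 0.8]
width: 0.0386
grip_force: 0.0
```

```bash
python3 look.py
```

```text
19.6 [0.4372 0.0536 0.0925] 0.03860633383335351 0.0
white [0.7756 0.2693] [ 6.5000e-02  6.1000e-02 -8.9647e+01] rack [0.204 0.288]
white [0.7562 0.1284] [8.6000e-02 1.1000e-02 8.1755e+01] rack [0.194 0.146]
white [ 0.7353 -0.0916] [1.0600e-01 2.0000e-02 8.5307e+01] rack [ 0.187 -0.075]
white [0.6987 0.4052] [ 5.3000e-02  3.2000e-02 -3.8057e+01] rack [0.119 0.419]
white [0.5439 0.3764] [  0.1     0.029 -12.083] rack [-0.034  0.38 ]
white [0.5467 0.1344] [0.049 0.026 1.144] rack [-0.015  0.139]
white [ 0.5289 -0.1079] [ 0.051  0.029 -1.166] rack [-0.017 -0.104]
white [ 0.5293 -0.1621] [ 0.051  0.032 -1.367] rack [-0.014 -0.158]
white [0.2935 0.31  ] [ 3.6000e-02  2.1000e-02 -5.2192e+01] rack [-0.279  0.298]
white [0.0965 0.0466] [ 2.5000e-02  2.1000e-02 -8.9547e+01] rack [-0.459  0.022]
grip [0.5126 0.3853]
rot [ 0.001 -0.     0.147] shift [-54.  335.9   2.9]
```

Request:
apply_moves --pt "0 0 0.05 0 40 0 -0.1" --pt "0 0 0.1 0 80 0 -0.1" --pt "0 0 0.147 0 120 0 -0.1" --pt "0 0 0.147 0 160 0 -0.1" --pt "0 0 0.147 -15 200 0 -0.1" --pt "0 0 0.147 -30 240 3 -0.1" --pt "0 0 0.147 -45 275 3 -0.1" --pt "0 0 0.147 -53 310 3 -0.1" --pt "0 0 0.147 -53 338 3 -0.1" --pt "0 0 0.147 -53 338 3 -0.1" --pt "0 0 0.147 -53 338 3 -0.1" --pt "0 0 0.147 -53 338 3 -0.1" --pt "0 0 0.147 -53 338 3 -0.1"

```text
time: 20.73
ee_pos: [0.5145, 0.3834, 0.0892]
eef_rot: [0.107, 0.994, -0.0, -0.0]
ft_force: [0.2, -1.1, -0.5]
width: 0.0392
grip_force: 0.0
```

```bash
python3 wl.py
```

```text
20.7333 [0.5145 0.3834 0.0892] 0.03922824243228971 0.0 rack [-0.0635  0.3851]
white [0.524 0.386] [  0.059   0.027 -12.088] near end [0.4951 0.3922] grip [0.5117 0.3886]
rot [-0.001  0.    -0.002] shift [ 3.8  4.6 86.2]
white [0.5862 0.3731] [2.600e-02 1.500e-02 7.725e+01] near end [0.5834 0.3605] grip [0.5871 0.3771]
rot [-1.000e-03 -1.000e-03 -1.562e+00] shift [-72.3   9.3  86.2]
```

Request:
apply_moves --pt "0 0 0 3.5 3.5 35 -0.1" --pt "0 0 0 3.5 3.5 70 -0.1" --pt "0 0 0 3.5 3.5 86 -0.1" --pt "0 0 0 3.5 3.5 86 -0.1" --pt "0 0 0 3.5 3.5 86 -0.1" --pt "0 0 0 3.5 3.5 86 -0.8" --pt "0 0 0 3.5 3.5 86 -0.8" --pt "0 0 0 3.5 3.5 86 -0.8" --pt "0 0 0 3.5 3.5 86 -0.8" --pt "0 0 0 3.5 3.5 86 -0.8" --pt "0 0 0 3.5 3.5 50 -0.8" --pt "0 0 0 3.5 3.5 20 -0.8" --pt "0 0 0 3.5 3.5 5 -0.8" --pt "0 0 0 3.5 3.5 5 -0.8"

```text
time: 21.95
ee_pos: [0.5133, 0.3907, 0.0885]
eef_rot: [0.106, 0.994, 0.002, 0.002]
ft_force: [0.4, -1.4, 0.5]
width: 0.0257
grip_force: 19.9
```

```bash
python3 tgt.py -.105 -.047 .07 86.3
```

```text
21.95 [0.5133 0.3907 0.0885] 0.025692002520816118 19.9 rack [-0.0652  0.3923]
rot [ 0.005  0.004 -0.147] shift [ -25.  -440.4   16.3]
```

Request:
apply_moves --pt "0.005 0.004 -0.05 15 -35 -5 -0.8" --pt "0.005 0.004 -0.1 15 -75 -5 -0.8" --pt "0.005 0.004 -0.147 12 -115 -5 -0.8" --pt "0.005 0.004 -0.147 8 -155 -5 -0.8" --pt "0.005 0.004 -0.147 4 -195 -5 -0.8" --pt "0.005 0.004 -0.147 0 -235 -5 -0.8" --pt "0.005 0.004 -0.147 -5 -275 -5 -0.8" --pt "0.005 0.004 -0.147 -10 -315 -5 -0.8" --pt "0.005 0.004 -0.147 -15 -355 -5 -0.8" --pt "0.005 0.004 -0.147 -20 -395 0 -0.8" --pt "0.005 0.004 -0.147 -25 -430 10 -0.8" --pt "0.005 0.004 -0.147 -25 -440.4 16 -0.8" --pt "0.005 0.004 -0.147 -25 -440.4 16 -0.8" --pt "0.005 0.004 -0.147 -25 -440.4 16 -0.8" --pt "0.005 0.004 -0.147 -25 -440.4 16 -0.8"

```text
time: 23.2
ee_pos: [0.4434, -0.0455, 0.0681]
eef_rot: [0.032, 0.999, -0.002, -0.002]
ft_force: [-0.1, -0.1, -0.1]
width: 0.0257
grip_force: 19.9
```

```bash
python3 tgt.py -.105 -.047 .0185 86.3; python3 - <<'E'
from h import *
c=cam('side'); cv2.imwrite('pics/s5c.png',cv2.resize(c['pixels'][150:350,220:480,::-1],(780,600),interpolation=cv2.INTER_CUBIC))
E
```

```text
23.2 [ 0.4434 -0.0455  0.0681] 0.025703607500560083 19.9 rack [-0.1068 -0.0475]
rot [-0.005 -0.005  0.001] shift [-2.   0.7 49.6]
```

View pics/s5c.png

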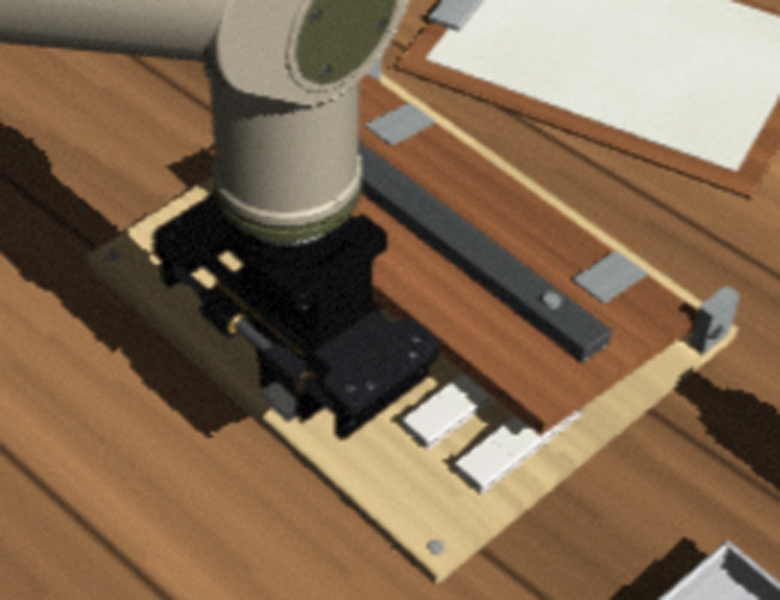

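The crop shows two cases half under the panel at (440,412) and (510,448), and the gripper holding the fifth. Lower it, slide it in and release.

Request:
apply_moves --pt "-0.005 -0.005 0 -1 1 30 -0.8" --pt "-0.005 -0.005 0 -2 1 49.5 -0.8" --pt "-0.005 -0.005 0 -2 1 49.5 -0.8" --pt "-0.005 -0.005 0 -22 1 49.5 -0.8" --pt "-0.005 -0.005 0 -42 1 49.5 -0.8" --pt "-0.005 -0.005 0 -62 1 49.5 -0.8" --pt "-0.005 -0.005 0 -83 1 49.5 -0.8" --pt "-0.005 -0.005 0 -83 1 52 -0.8" --pt "-0.005 -0.005 0 -83 1 53 -0.8" --pt "-0.005 -0.005 0 -83 1 53 -0.8" --pt "-0.005 -0.005 0 -83 1 53 -0.25" --pt "-0.005 -0.005 0 -83 1 53 -0.25" --pt "-0.005 -0.005 0 -83 1 53 -0.25" --pt "-0.005 -0.005 0 -83 1 30 -0.25" --pt "-0.005 -0.005 0 -80 1 -10 -0.25" --pt "-0.005 -0.005 0 -45 15 -40 0.1" --pt "-0.005 -0.005 0 -10 30 -60 0.1" --pt "-0.005 -0.005 0 20 50 -60 0.1" --pt "-0.005 -0.005 0 20 57 -60 0.1" --pt "-0.005 -0.005 0 20 57 -60 0.1"

```text
time: 24.92
ee_pos: [0.4262, 0.0138, 0.1287]
eef_rot: [0.031, 1.0, 0.001, 0.001]
ft_force: [0.7, -0.6, -0.0]
width: 0.0473
grip_force: 0.0
```

```bash
python3 look.py; python3 - <<'E'
from g import *
c=cam('wrist'); save(c,'w6.png')
E
```

```text
24.9167 [0.4262 0.0138 0.1287] 0.047287242457317726 0.0
white [0.7756 0.2693] [ 6.5000e-02  6.1000e-02 -8.9647e+01] rack [0.204 0.288]
white [0.7558 0.1285] [8.6000e-02 1.3000e-02 8.1441e+01] rack [0.194 0.146]
white [ 0.742  -0.0928] [1.0200e-01 3.3000e-02 7.0287e+01] rack [ 0.194 -0.075]
white [0.6987 0.4052] [ 5.3000e-02  3.2000e-02 -3.8057e+01] rack [0.119 0.419]
white [0.5452 0.1313] [0.052 0.032 0.868] rack [-0.017  0.136]
white [0.5411 0.0754] [0.048 0.015 0.466] rack [-0.017  0.079]
white [ 0.5289 -0.1079] [ 0.051  0.029 -1.166] rack [-0.017 -0.104]
white [ 0.5279 -0.1621] [ 0.054  0.032 -1.367] rack [-0.015 -0.158]
white [0.4935 0.1536] [6.200e-02 1.200e-02 8.624e+01] rack [-0.07   0.154]
white [0.2933 0.3103] [ 3.7000e-02  2.1000e-02 -5.2192e+01] rack [-0.279  0.298]
white [0.0939 0.0438] [ 9.6000e-02  2.6000e-02 -8.9547e+01] rack [-0.461  0.019]
```

View pics/w6.png

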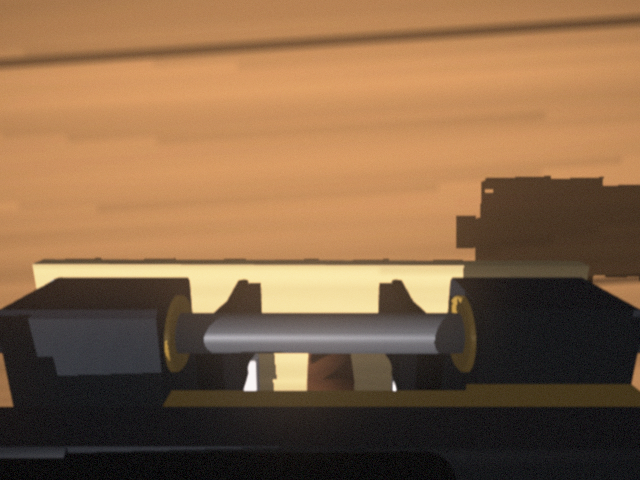

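The wrist view shows the wedge's near face at columns 307–352, between the fingers. Now I'll swing aside for a clear check of all the cases.

Request:
apply_moves --pt "0 0 0 0 -40 -20 0.1" --pt "0 0 0 0 -80 -40 0.1" --pt "0 0 0 0 -120 -40 0.1" --pt "0 0 0 0 -160 -40 0.1" --pt "0 0 0 0 -200 -40 0.1" --pt "0 0 0 0 -240 -40 0.1" --pt "0 0 0 0 -280 -40 0.1" --pt "0 0 0 0 -320 -40 0.1" --pt "0 0 0 0 -350 -40 0.1" --pt "0 0 0 0 -350 -40 0.1" --pt "0 0 0 0 -350 -40 0.1"

```text
time: 25.93
ee_pos: [0.4032, -0.3406, 0.1672]
eef_rot: [0.035, 0.999, -0.001, -0.001]
ft_force: [1.0, 0.7, 0.4]
width: 0.0479
grip_force: 0.0
```

```bash
python3 look.py; python3 - <<'E'
from g import *
c=cam('top'); np.save('top2.npy',c,allow_pickle=True); cv2.imwrite('pics/t7.png',cv2.resize(c['pixels'][160:320,180:430,::-1],(800,512),interpolation=cv2.INTER_CUBIC))
P=cloud(c)
hsv=cv2.cvtColor(c['pixels'],cv2.COLOR_RGB2HSV)
d=(c['pixels'].max(2)<120)&(P[...,2]>.035)&(P[...,2]<.06)
d[:244]=0; d[:,:320]=0; d[:,365:]=0; d[275:]=0
v,u=np.where(d); W=np.array([ray(c,a,b,.052) for a,b in zip(u,v)]); print('wedge top',W.min(0),W.max(0),tor(W.mean(0)))
# tray walls: depth
X=P.reshape(-1,3); m=(X[:,2]>.024)&(X[:,2]<.04)&(X[:,1]<-.27)&(X[:,1]>-.48)&(X[:,0]>.35)&(X[:,0]<.6)
print('tray',cv2.minAreaRect(X[m][:,:2].astype(np.float32)))
E
```

```text
25.9333 [ 0.4032 -0.3406  0.1672] 0.04793460968357373 0.0
white [0.7756 0.2693] [ 6.5000e-02  6.1000e-02 -8.9647e+01] rack [0.204 0.288]
white [0.7562 0.1289] [8.7000e-02 1.5000e-02 7.9652e+01] rack [0.194 0.147]
white [ 0.7357 -0.0916] [1.0600e-01 2.0000e-02 8.4849e+01] rack [ 0.188 -0.075]
white [0.6987 0.4052] [ 5.3000e-02  3.2000e-02 -3.8057e+01] rack [0.119 0.419]
white [ 0.5304 -0.3627] [1.0800e-01 7.9000e-02 8.1255e+01] rack [ 0.001 -0.358]
white [0.5452 0.1313] [0.052 0.032 0.868] rack [-0.017  0.136]
white [0.5412 0.068 ] [ 0.05   0.027 -4.482] rack [-0.016  0.072]
white [ 0.533  -0.0567] [ 0.048  0.032 -0.74 ] rack [-0.017 -0.053]
white [ 0.5291 -0.1094] [ 0.051  0.03  -5.464] rack [-0.017 -0.106]
white [ 0.5279 -0.1621] [ 0.054  0.032 -1.367] rack [-0.015 -0.158]
white [ 0.3997 -0.3198] [5.4000e-02 3.1000e-02 6.4859e+01] rack [-0.133 -0.324]
white [0.0941 0.015 ] [ 7.7000e-02  2.6000e-02 -8.9547e+01] rack [-0.459 -0.01 ]
wedge top [ 0.50582095 -0.00095862  0.052     ] [0.54403409 0.02765921 0.052     ] [-0.02851588  0.01604403]
tray ((0.47357726097106934, -0.36918315291404724), (0.1410609632730484, 0.19257691502571106), 84.5107421875)
```

View pics/t7.png

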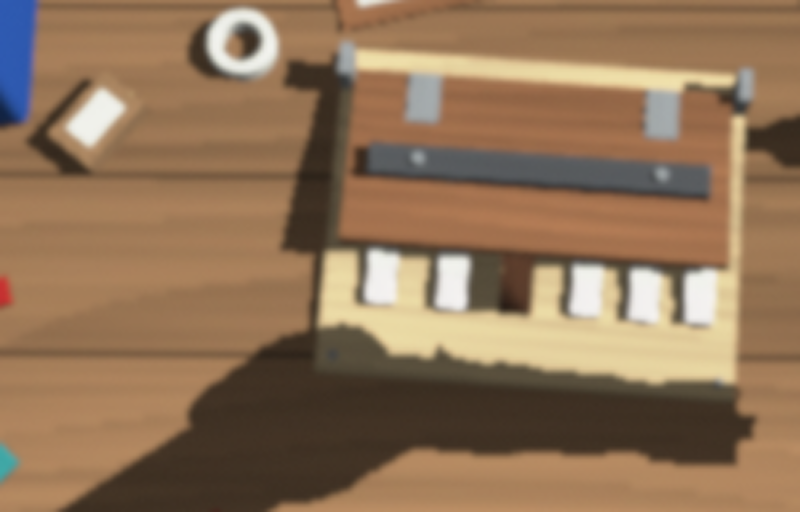

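All five cases sit half under the panel, with near ends around crop row 310. The wedge's dark end is at crop (516,285). Next, move above the wedge.

```bash
python3 tgt.py -.036 .018 .11 86.3
```

```text
26.0333 [ 0.4044 -0.3377  0.1673] 0.04790240792482412 0.0 rack [-0.1268 -0.3415]
rot [-0.    -0.001 -0.001] shift [-90.6 359.6  57.2]
```

Request:
apply_moves --pt "0 0 0 0 40 0 0.05" --pt "0 0 0 0 80 0 0.05" --pt "0 0 0 0 120 0 0.05" --pt "0 0 0 0 160 0 0.05" --pt "0 0 0 0 200 0 0.05" --pt "0 0 0 -20 235 0 0.05" --pt "0 0 0 -40 270 15 0.05" --pt "0 0 0 -60 305 30 0.05" --pt "0 0 0 -80 335 45 0.05" --pt "0 0 0 -90.5 359.5 57 0.05" --pt "0 0 0 -90.5 359.5 57 0.05" --pt "0 0 0 -90.5 359.5 57 0.05" --pt "0 0 0 -90.5 359.5 57 0.05" --pt "0 0 0 -90.5 359.5 57 0.05"

```text
time: 27.2
ee_pos: [0.518, 0.0146, 0.1116]
eef_rot: [0.033, 0.999, 0.0, 0.0]
ft_force: [0.2, -0.1, 1.4]
width: 0.0455
grip_force: 0.0
```

```bash
python3 tgt.py -.036 .018 .017 86.3; python3 - <<'E'
from g import *
c=cam('wrist'); save(c,'w8.png')
for z,u,v in [(.052,320,380),(.052,300,380),(.052,340,380)]: print(u,ray(c,u,v,z),tor(ray(c,u,v,z)))
E
```

```text
27.2 [0.518  0.0146 0.1116] 0.04550458265032369 0.0 rack [-0.0362  0.0173]
rot [ 0.     0.001 -0.001] shift [-0.1  0.7 94.6]
320 [0.59140575 0.0119178  0.052     ] [0.03723395 0.01936095]
300 [5.90624516e-01 2.13781642e-04 5.20000000e-02] [0.03720963 0.00763091]
340 [0.59218711 0.02362369 0.052     ] [0.03725828 0.03109286]
```

View pics/w8.png

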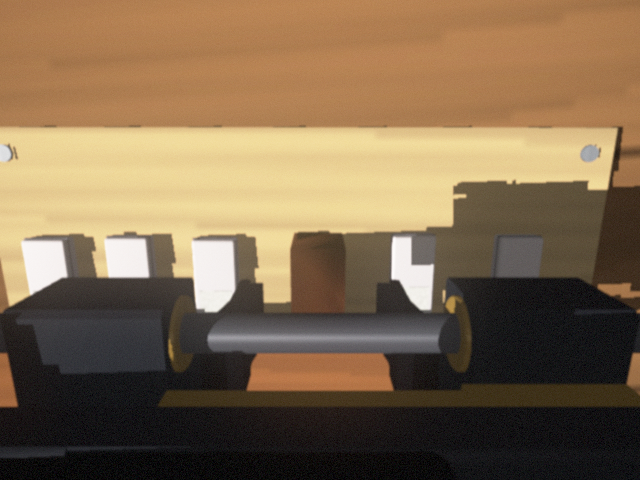

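The wedge is at columns 292–345, centred between the fingers, with white cases on either side. Descend and grip.

Request:
apply_moves --pt "0 0 0 0 0 30 -0.03" --pt "0 0 0 0 0 55 -0.03" --pt "0 0 0 0 0 75 -0.03" --pt "0 0 0 0 0 88 -0.03" --pt "0 0 0 0 0 94 -0.03" --pt "0 0 0 0 0 94 -0.03" --pt "0 0 0 0 0 94 -0.6" --pt "0 0 0 0 0 94 -0.6" --pt "0 0 0 0 0 94 -0.6" --pt "0 0 0 0 0 94 -0.6" --pt "0 0 0 0 0 94 -0.6" --pt "0 0 0 0 0 94 -0.6" --force 45

```text
time: 28.25
ee_pos: [0.5188, 0.0143, 0.0182]
eef_rot: [0.033, 0.999, -0.0, 0.001]
ft_force: [-2.3, -4.6, 6.8]
width: 0.0292
grip_force: 45.0
```

```bash
python3 tgt.py -.126 .018 .017 86.3; python3 - <<'E'
from g import *
s=r.read_state(); print(s['ft_force'])
c=cam('top'); P=cloud(c)
# panel near edge height at both sides (top surface)
for y in (.15,-.13):
    for x in (.01,.03): 
        uv=proj(c,[*slot(x,y),.055]).round().astype(int); print(y,x,P[uv[1],uv[0]].round(4))
E
```

```text
28.25 [0.5188 0.0143 0.0182] 0.029214079948010677 45.0 rack [-0.0354  0.017 ]
rot [-0.     0.002 -0.001] shift [90.6  0.8  1. ]
[-2.27432146 -4.57535185  6.75064607]
0.15 0.01 [0.5713 0.1427 0.0575]
0.15 0.03 [0.5932 0.1433 0.0533]
-0.13 0.01 [ 0.5544 -0.1347  0.0614]
-0.13 0.03 [ 0.5719 -0.135   0.0623]
```

Request:
apply_moves --pt "0 0 0 3 0 0 -0.6" --pt "0 0 0 6 0 0 -0.6" --pt "0 0 0 6 0 0 -0.6" --pt "0 0 0 9 0 0 -0.6" --pt "0 0 0 12 0 0 -0.6" --pt "0 0 0 12 0 0 -0.6" --pt "0 0 0 15 0 0 -0.6" --pt "0 0 0 18 0 0 -0.6" --pt "0 0 0 18 0 0 -0.6" --pt "0 0 0 21 0 0 -0.6" --pt "0 0 0 24 0 0 -0.6" --pt "0 0 0 24 0 0 -0.6" --pt "0 0 0 27 0 0 -0.6" --pt "0 0 0 30 0 0 -0.6" --pt "0 0 0 30 0 0 -0.6" --pt "0 0 0 30 0 0 -0.6"

```text
time: 29.63
ee_pos: [0.4899, 0.0178, 0.0182]
eef_rot: [0.032, 0.999, 0.001, 0.002]
ft_force: [3.7, -0.5, 6.4]
width: 0.03
grip_force: 44.9
```

```bash
cat > pan.py <<'E'
from g import *
s=r.read_state(); print(s['time'],s['ft_force'].round(1),s['width'],s['grip_force'],tor(s['ee_pos']).round(4),s['ee_pos'][2])
c=cam('top'); P=cloud(c)
for y in (.15,-.13):
    L=[]
    for x in (.015,.02,.025,.03):
        uv=proj(c,[*slot(x,y),.055]).round().astype(int); L.append(P[uv[1],uv[0],2])
    print(y,np.round(L,4))
c=cam('wrist'); p=c['pixels'].astype(int); m=p.min(2)>150
for o in rect(m,c,.024,150,9000): print('white',np.round(tor(o[0]),3),np.round(o[1:4],3),o[4].round())
E
sed -i '1i from m import *' pan.py; python3 pan.py
```

```text
29.6333 [ 3.7 -0.5  6.4] 0.03001480175771978 44.929709415882826 [-0.0644  0.0186] 0.018152174054823774
0.15 [0.0562 0.0488 0.0506 0.0444]
-0.13 [0.0533 0.046  0.0482 0.0578]
white [-0.052  0.024] [6.8000e-02 2.0000e-03 8.6238e+01] [316. 338.]
white [-0.031 -0.1  ] [2.5000e-02 2.4000e-02 7.8596e+01] [ 28. 383.]
white [-0.023  0.145] [2.0000e-02 7.0000e-03 8.6215e+01] [618. 398.]
```

The panel is coming down and the grip holds, so I'll keep tugging.

Request:
apply_moves --pt "0 0 0 3 0 0 -0.6" --pt "0 0 0 6 0 0 -0.6" --pt "0 0 0 6 0 0 -0.6" --pt "0 0 0 9 0 0 -0.6" --pt "0 0 0 12 0 0 -0.6" --pt "0 0 0 12 0 0 -0.6" --pt "0 0 0 15 0 0 -0.6" --pt "0 0 0 18 0 0 -0.6" --pt "0 0 0 18 0 0 -0.6" --pt "0 0 0 21 0 0 -0.6" --pt "0 0 0 24 0 0 -0.6" --pt "0 0 0 24 0 0 -0.6" --pt "0 0 0 27 0 0 -0.6" --pt "0 0 0 30 0 0 -0.6" --pt "0 0 0 33 0 0 -0.6" --pt "0 0 0 36 0 0 -0.6" --pt "0 0 0 38 0 0 -0.6" --pt "0 0 0 40 0 0 -0.6" --pt "0 0 0 40 0 0 -0.6"

```text
time: 31.32
ee_pos: [0.4497, 0.0204, 0.0181]
eef_rot: [0.032, 0.999, 0.001, 0.002]
ft_force: [2.6, 0.3, 9.0]
width: 0.0297
grip_force: 44.9
```

```bash
python3 pan.py
```

```text
31.3167 [2.6 0.3 9. ] 0.029666702923066956 44.92868157103658 [-0.1047  0.0187] 0.01811416286810866
0.15 [0.0438 0.042  0.0429 0.0412]
-0.13 [0.0378 0.0378 0.0438 0.0392]
white [-0.107 -0.091] [2.9000e-02 8.0000e-03 8.6248e+01] [ 30. 302.]
white [-0.107 -0.01 ] [8.0000e-03 8.0000e-03 8.6248e+01] [240. 301.]
white [-0.092  0.026] [6.9000e-02 4.0000e-03 8.6232e+01] [328. 338.]
white [-0.073 -0.101] [2.5000e-02 2.4000e-02 8.5816e+01] [ 28. 380.]
white [-0.067  0.143] [2.7000e-02 1.4000e-02 8.1469e+01] [614. 390.]
```

Request:
apply_moves --pt "0 0 0 5 0 0 -0.6" --pt "0 0 0 10 0 0 -0.6" --pt "0 0 0 15 0 0 -0.6" --pt "0 0 0 20 0 0 -0.6" --pt "0 0 0 27 0 0 -0.6" --pt "0 0 0 27 0 -5 -0.6" --pt "0 0 0 27 0 -30 -0.6" --pt "0 0 0 27 0 -60 -0.6" --pt "0 0 0 27 0 -90 -0.6" --pt "0 0 0 27 0 -90 -0.6" --pt "0 0 0 27 0 -90 -0.6"

```text
time: 32.33
ee_pos: [0.4219, 0.022, 0.1082]
eef_rot: [0.032, 0.999, 0.001, 0.001]
ft_force: [-0.6, -0.3, -1.1]
width: 0.0297
grip_force: 44.9
```

```bash
python3 - <<'E'
from g import *
s=r.read_state(); print(s['time'],s['width'],s['grip_force'],s['ee_pos'])
# tray centre (.4736,-.3692), yaw -5.5; wedge grip at tray x -.05 (wedge spans -.065..+.065)
a=np.radians(-5.5); q=np.array([.4736,-.3692])+np.array([[np.cos(a),-np.sin(a)],[np.sin(a),np.cos(a)]])@[-.049,0.0]
print(q); go([*q,.11],84.5,s)
c=cam('side'); cv2.imwrite('pics/s9.png',cv2.resize(c['pixels'][150:480,190:590,::-1],(720,594),interpolation=cv2.INTER_CUBIC))
E
```

```text
32.3333 0.029712657536440548 44.932264080271125 [0.42193616 0.02202316 0.10816083]
[ 0.42482559 -0.36450356]
rot [0.002 0.002 0.031] shift [ -27.8 -385.5   -2.4]
```

View pics/s9.png

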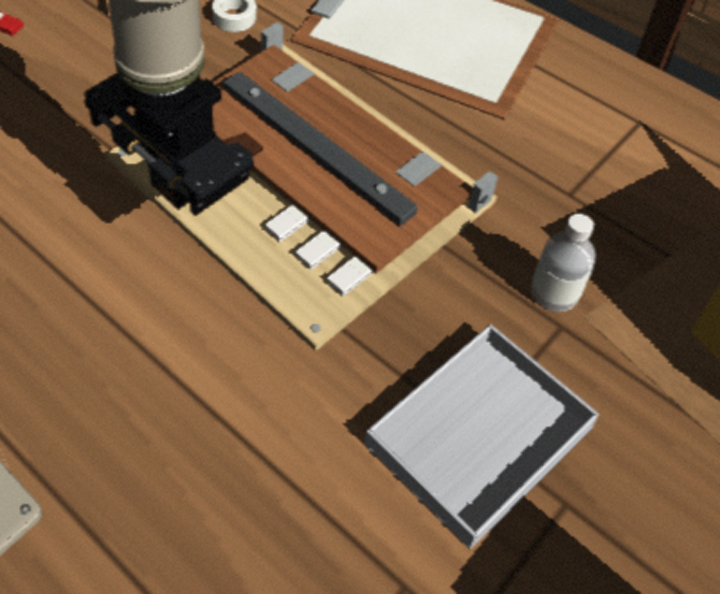

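The panel is down on the cases, with the near ends visible at (285,222), (318,248) and (350,275). The wedge is in the gripper, so I'll carry it to the tray.

Request:
apply_moves --pt "0.002 0.002 0.03 -2 -35 -5 -0.6" --pt "0.002 0.002 0.03 -5 -75 -5 -0.6" --pt "0.002 0.002 0.03 -8 -115 -5 -0.6" --pt "0.002 0.002 0.03 -11 -155 -5 -0.6" --pt "0.002 0.002 0.03 -14 -195 -5 -0.6" --pt "0.002 0.002 0.03 -17 -235 -5 -0.6" --pt "0.002 0.002 0.03 -20 -275 -5 -0.6" --pt "0.002 0.002 0.03 -23 -315 -5 -0.6" --pt "0.002 0.002 0.03 -26 -355 -5 -0.6" --pt "0.002 0.002 0.03 -28 -385 -5 -0.6" --pt "0.002 0.002 0.03 -28 -385 -5 -0.6" --pt "0.002 0.002 0.03 -28 -385 -5 -0.6" --pt "0.002 0.002 0.03 -28 -385 0 -0.6"

```text
time: 33.47
ee_pos: [0.424, -0.3638, 0.1059]
eef_rot: [0.047, 0.999, -0.0, -0.002]
ft_force: [0.5, 1.1, -1.3]
width: 0.0293
grip_force: 44.9
```

```bash
python3 - <<'E'
from g import *
s=r.read_state(); print(s['time'],s['width'],s['grip_force'],s['ee_pos'])
go([.4248,-.3645,.013],84.5,s)
E
```

```text
33.4667 0.029294461085543663 44.932455103844404 [ 0.42402623 -0.36379908  0.10593314]
rot [-0.001 -0.003  0.001] shift [-1.1 -0.5 92.9]
```

Request:
apply_moves --pt "0 -0.002 0 -1 -0.5 30 -0.6" --pt "0 -0.002 0 -1 -0.5 60 -0.6" --pt "0 -0.002 0 -1 -0.5 80 -0.6" --pt "0 -0.002 0 -1 -0.5 88 -0.6" --pt "0 -0.002 0 -1 -0.5 92 -0.6" --pt "0 -0.002 0 -1 -0.5 94 -0.6" --pt "0 -0.002 0 -1 -0.5 94 -0.6" --pt "0 -0.002 0 -1 -0.5 94 0.0" --pt "0 -0.002 0 -1 -0.5 94 0.0" --pt "0 -0.002 0 -1 -0.5 94 0.0" --pt "0 -0.002 0 -1 -0.5 94 0.0" --pt "0 -0.002 0 -1 -0.5 60 0.0" --pt "0 -0.002 0 -1 -0.5 20 0.0" --pt "0 -0.002 0 -1 -0.5 -20 0.0" --pt "0 -0.002 0 -1 -0.5 -60 0.0" --pt "0 -0.002 0 30 20 -90 0.0" --pt "0 -0.002 0 30 55 -90 0.0" --pt "0 -0.002 0 30 90 -90 0.0" --pt "0 -0.002 0 30 90 -90 0.0" --pt "0 -0.002 0 30 90 -90 0.0"

```text
time: 35.13
ee_pos: [0.4039, -0.27, 0.1973]
eef_rot: [0.046, 0.999, -0.0, 0.001]
ft_force: [-0.4, 0.3, 0.2]
width: 0.0435
grip_force: 0.0
```

```bash
python3 - <<'E'
from g import *
s=r.read_state(); print(s['time'],s['width'],s['grip_force'],s['ee_pos'],abs(s['joint_vel']).max())
c=cam('top'); a=c['pixels'][160:330,150:520,::-1]; cv2.imwrite('pics/t10.png',cv2.resize(a,(800,368),interpolation=cv2.INTER_CUBIC))
from m import rect
p=c['pixels'].astype(int); P=cloud(c)
for o in rect((p.min(2)>165)&(P[...,2]<.06),c,.024,40,900):
    t=tor(o[0])
    if abs(t[1])<.18 and abs(t[0])<.1: print(np.round(t,3),np.round(o[1:4],3))
for y in (.15,-.13):
    L=[]
    for x in (.015,.02,.025,.03,.15):
        uv=proj(c,[*slot(x,y),.04]).round().astype(int); L.append(P[uv[1],uv[0],2])
    print(y,np.round(L,4))
E
```

```text
35.1333 0.043493130963121025 0.0 [ 0.4039049  -0.26997861  0.19727515] 0.040513886087492346
[-0.021  0.135] [0.048 0.032 0.868]
[-0.021  0.069] [ 0.05   0.033 -4.482]
[-0.019 -0.052] [0.048 0.032 0.382]
[-0.022 -0.103] [ 0.048  0.029 -1.166]
[-0.019 -0.155] [ 0.045  0.029 -1.367]
[-0.071  0.152] [6.400e-02 1.200e-02 8.762e+01]
0.15 [0.0431 0.0382 0.0385 0.0349 0.0344]
-0.13 [0.041  0.0395 0.0424 0.039  0.0407]
```

View pics/t10.png

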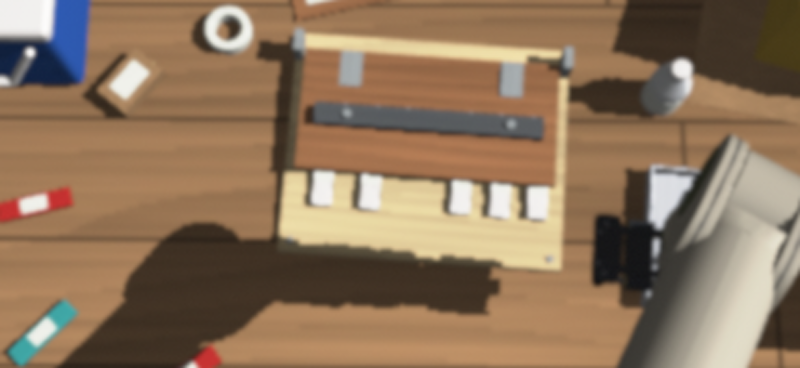

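All five case ends are even under the level panel (row 190). The arm hides the tray, so I'll check it from the side.

```bash
python3 - <<'E'
from g import *
c=cam('side'); cv2.imwrite('pics/s11.png',cv2.resize(c['pixels'][180:480,250:600,::-1],(700,600),interpolation=cv2.INTER_CUBIC))
P=cloud(c); p=c['pixels'].astype(int)
m=(P[...,2]>.02)&(P[...,2]<.06)&(P[...,0]>.39)&(P[...,0]<.56)&(P[...,1]>-.42)&(P[...,1]<-.31)&(p[...,0]>p[...,2]*1.3)
q=P[m]; print(len(q),q.min(0),q.max(0),q.mean(0))
E
```

```text
953 [ 0.41425212 -0.38905443  0.02009072] [ 0.52002902 -0.34932406  0.04722703] [ 0.456991   -0.36930527  0.03481495]
```

View pics/s11.png

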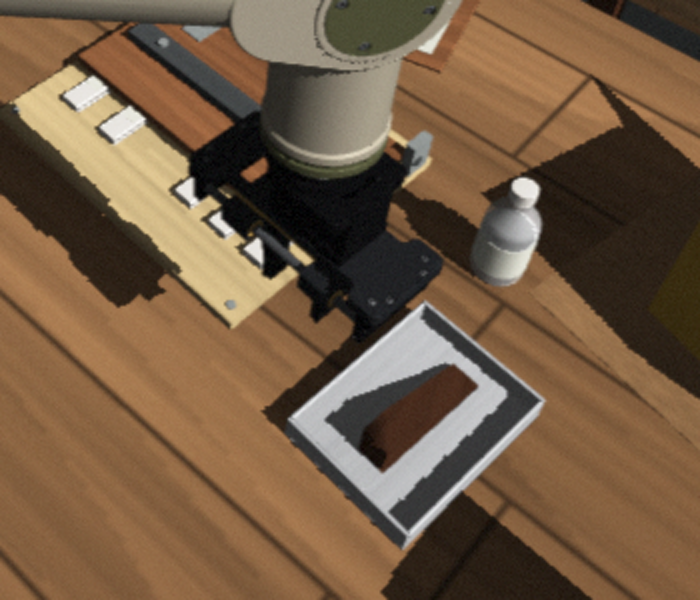

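The wedge lies flat in the tray at (415,415), and the gripper is clear of everything. Handing in.

```bash
python3 -c "
from bench import r
print(r.close_job())"
```

```text
the job is handed in; nothing more can be done
None
```

I handed the job in (no verdict came back): all five cases are half under the lowered panel, the wedge lies in the kit tray, there was no thermometer or torch in the rack, and I touched nothing else on the bench.

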